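Empty the ultrasonic-bath basket of washed sherds onto the drying tray

ROBOT

A 7-joint arm with a two-finger parallel gripper is mounted at the origin on the work surface. World frame = base frame: x ahead of the robot, y to its left, z up, the work surface at z = 0. Lengths are in m, angles in rad, forces in N, time in s.
With the tool pointing down it reaches from about 0.425 to 1.025 m from the base axis. Payload 9.4 kg.
Tool frame: the origin (TCP) lies on the centre line of the jaws, within the pads' length; the fingertips stand 8 mm ahead of it and the grasp point (between the pads) lies 11 mm behind it (manip.tip_reach is the distance from the TCP to the fingertips, in m); z points along the fingers, y is the direction in which the jaws open and shut (so a half turn about z gives the same grasp; the last joint's range is limited). The gripper opens to 85 mm and grips with 20 to 120 N. Pads are 22 mm wide; open, the fingers measure 114 mm over their backs; the gripper's body (76 mm by 85 mm) begins 54 mm behind the grasp point. The pads swing forward as they close: fully open they stand 13 mm farther back than shut.
Start: joints at [1.084, 0.599, -0.003, 1.599, 0.002, 0.943, -0.08], TCP at [0.289, -0.665, 0.239] pointing down, gripper open.
Joint ranges: [-2.57, 2.57], [-0.35, 1.97], [-1.29, 1.29], [0.11, 2.56], [-1.05, 4.19], [0.11, 1.86], [-2.63, 2.63]. Speed limits (rad/s): [2.22, 2.22, 3.01, 3.01, 3.14, 3.14, 3.14].

INTERFACE

Orientations are given as a unit quaternion [x, y, z, w].
In Python, from bench import manip, cams gives the robot as it stands. The module is installed in compiled form; this text tells all that it offers.
- The arm moves only by the tool apply_moves, never from a script. Its arguments are lists of equal length, an entry for each row: "linear": the shift along the tool's x, y, z in mm, a list of three; "turn": the turn about the tool's z in rad. In form: {"linear": [[dx, dy, dz], ...], "turn": [turn, ...]}. A call has 1 to 8 rows; each row is the pose to reach, as a shift and turn from the pose commanded when the call began, along the tool's axes at that moment; what a row does not reach only later rows make up. A row lasts 1/12 s, in which the tool goes at most 41.7 mm and 7.16 degrees, less where a joint would pass 70% of its speed; a pose out of reach is approached as far as the arm can. A call with a gripper value outside its range is refused whole. "claw" is the finger opening in mm, from 0 to 85.4, set as the call begins (left out, the last holds). The fingers move at their own pace and stop on an object; "force" is the grip in N (left out, the last holds). Time passes only in rows, so rows that repeat a pose let the fingers close. It gives the time, the measured TCP pose, the force and the opening at its end, in the units of the state.
- manip.read_state(): the state, without advancing time (a new reading comes with each control period).
- cams.get_image(name): name is "side" or "top" or "wrist"; returns the picture (420x560x3 uint8, red, green, blue); there is no depth.
- cams.camera_info(name): a dict with "camera_matrix" (3x3 intrinsics, pixels), "dist" ([k1, k2, p1, p2, k3] as OpenCV has them; the pictures are not rectified), "origin" and "attitude" of the camera in the world. Camera axes: x right, y down, z forward; pixel columns grow to the right and rows downward; lengths in m; the calibration is good to about 2 mm. A picture is of the moment at which its call begins: read the wrist's pose just before it. camera_info takes no time and is no camera call; for the wrist camera it gives the pose at the moment of the call.
- manip.sign_off(): hands the job in, once; it reports no verdict.
The state is a dict: "time": time; "joint_pos": joint angles; "qd": joint speeds; "joint_efforts": joint torques, N m; "ee_pos": TCP position; "tcp_rot": TCP orientation; "force": force on the tool from outside, world axes, zero at the start; "wrist_torque": the same for the moment, N m; "gripper_width": finger opening in m.
Only numpy, scipy, OpenCV 4.12 (cv2) and the standard library are available. Lean on these libraries where they do the work, as an engineer would, in place of code of your own. Each camera call takes 0.05 s, during which the arm holds its last target. There are 200 camera calls.

TASK

Lift the steel basket of washed potsherds out of the drained ultrasonic bath by its swing bail and stand it level in the middle of the draining mat, with all three sherds still in it, and let go. Then take it by its black end grip, hold its pouring lip over the white drying tray, no more than 5 cm above its rim, and tip it to about 60 degrees (never beyond 80), so that the sherds slide gently down into the tray; keep it there for a moment. Bring the basket back level, stand it upright in the middle of the draining mat and let go, leaving the other things on the table where they are.

Things in the scene. Friction and masses are not known exactly. Their poses are not given: they have to be found in the camera images.
- bath: Ultrasonic cleaning bath, drained: fixed steel housing 270 x 170 x 175 high. Origin at the centre of its underside; x along its length (control panel at -x), z up. Open tank 240 (x) x 138 (y), centred; its floor is 70 above the origin, 105 below the rim. It stands left or right of the mat.
- basket: Loose perforated steel dip basket, open on top, about 400 g in all plus 100 g of sherds. Origin: centre of the underside of its flat floor; +x points to the pouring lip, z up. Floor x -47.5 to 47.5, y -52 to 52; floor and walls 3 thick; rear and side walls 45 high, sides lower towards the lip. Starts lengthwise on the tank floor, its end grip near one tank end, deep below the rim.
- lip (a point): Middle of the basket's pouring lip at (107, 0, 28) in the basket's frame, axes as the basket's. The lip is 104 wide and is the upper front edge of a ramp that rises at 23 degrees from the floor's front end (x = 47.5).
- bail: Swing bail of the basket: steel wire hoop hinged on the basket's side ears about the basket's y axis, at (2, 0, 68) in its frame. Origin on that axis, z towards the hoop's top, 70 away. It turns 75 degrees each way with slight friction (0.02 N m): it stays where it is left; the basket hangs level below it and cannot be tipped by it.
- bail_grip (a point): Centre of the black sleeve on the bail's top bar, where it is lifted: sleeve 12 thick (bail's x) x 66 long (bail's y, across the basket) x 16 high. With the bail upright it lies at (2, 0, 138) in the basket's frame, about 33 above the bath's rim at the start.
- end_grip: Black rubber-sleeved grip fixed to the middle of the basket's rear wall, for tipping: a bar 60 long (basket's x) x 12 wide (basket's y) x 20 high, sticking out straight backwards. Origin at its root on the wall, at (-50.5, 0, 34) in the basket's frame; the bar runs from x = 0 to -60 of its own frame. Axes as the basket's.
- grip_mid (a point): Place to hold on the end grip: 34 behind its root, on the bar's centre line, at (-84.5, 0, 34) in the basket's frame. Axes as the basket's.
- mat: Dark green ribbed rubber draining mat, fixed, 200 (x) x 240 (y) x 6 thick. Origin at the centre of its underside; its top is 6 above the origin.
- tray: White plastic drying tray, fixed, open on top: 300 (x) x 220 (y) x 35 high, wall and floor 6 thick. Origin at the centre of its underside. It stands on the other side of the mat from the bath.
- sherd1: Washed orange-brown potsherd, loose, about 60 (x) x 30 (y) x 11 high, 8 thick, gently arched, some 35 g; it slides on the basket's steel at less than 30 degrees. Origin at the middle of its underside. It lies in the basket at the start.
- sherd2: Washed red-brown potsherd, loose, about 60 (x) x 30 (y) x 11 high, 8 thick, gently arched, some 32 g; it slides on the basket's steel at less than 30 degrees. Origin at the middle of its underside. It lies in the basket at the start.
- sherd3: Washed buff-orange potsherd, loose, about 60 (x) x 30 (y) x 11 high, 8 thick, gently arched, some 34 g; it slides on the basket's steel at less than 30 degrees. Origin at the middle of its underside. It lies in the basket at the start.
- pot: Bystander: reassembled clay pot 112 across and 106 high standing on a fixed cork disc 12 thick. Origin at the centre of its underside.
- jar: Bystander: amber glass jar with black lid, 60 across, 85 high. Origin at the centre of its underside.
- caliper: Bystander: steel caliper with black slide, 190 long (x), lying flat. Origin under its middle.
- brush: Bystander: wooden-handled brush 170 long (x), lying. Origin under its middle.
- spare_sherd1: Bystander: large pale potsherd about 95 x 80, lying on the table. Origin at the middle of its underside.
- spare_sherd2: Bystander: red-brown potsherd about 70 x 56, lying on the table. Origin at the middle of its underside.
There are look-alikes about, which are no part of the job. What is shaped like the sherd1 but green or yellow is not meant.

How it is judged:
On the way, in this order (a step that is already met when the one before it is completed fails the run):
1. the basket hangs from the bail, held by the fingers, wholly above the bath's rim, with the three sherds in it (height (world z) of basket above 0.178 m and contact force between the fingers and bail above 1 N and x of sherd1 in the frame of basket between -0.055 and 0.107 m and y of sherd1 in the frame of basket between -0.053 and 0.053 m and z of sherd1 in the frame of basket between -0.005 and 0.045 m and x of sherd2 in the frame of basket between -0.055 and 0.107 m and y of sherd2 in the frame of basket between -0.053 and 0.053 m and z of sherd2 in the frame of basket between -0.005 and 0.045 m and x of sherd3 in the frame of basket between -0.055 and 0.107 m and y of sherd3 in the frame of basket between -0.053 and 0.053 m and z of sherd3 in the frame of basket between -0.005 and 0.045 m), for 0.1 s.
2. the basket stands level on the mat, let go, with the three sherds in it (horizontal distance between basket and mat below 0.06 m and z of basket in the frame of mat between 0.002 and 0.012 m and angle between basket's own z axis and vertical below 0.08 rad and contact force between the fingers and basket below 0.1 N and linear speed of basket below 0.03 m/s and x of sherd1 in the frame of basket between -0.055 and 0.107 m and y of sherd1 in the frame of basket between -0.053 and 0.053 m and z of sherd1 in the frame of basket between -0.005 and 0.045 m and x of sherd2 in the frame of basket between -0.055 and 0.107 m and y of sherd2 in the frame of basket between -0.053 and 0.053 m and z of sherd2 in the frame of basket between -0.005 and 0.045 m and x of sherd3 in the frame of basket between -0.055 and 0.107 m and y of sherd3 in the frame of basket between -0.053 and 0.053 m and z of sherd3 in the frame of basket between -0.005 and 0.045 m), for 0.2 s.
3. held by its end grip, the basket is tipped to between 50 and 75 degrees with its lip down, over the tray and less than 90 mm above the table (angle between basket's own z axis and vertical between 0.873 and 1.309 rad and contact force between the fingers and end_grip above 1 N and z of grip_mid in the frame of tray above 0.12 m and x of lip in the frame of tray between -0.15 and 0.15 m and y of lip in the frame of tray between -0.11 and 0.11 m and z of lip in the frame of tray between -0.005 and 0.09 m), for 0.3 s.
At the end, for the whole second after the job is handed in: The basket stands on the mat (its origin within 60 mm of the mat's centre, underside on the mat, tilted less than 4.5 degrees), touched by no finger; all three sherds lie at rest within the tray, their origins below 40 mm from its underside; all are still (horizontal distance between basket and mat below 0.06 m and z of basket in the frame of mat between 0.002 and 0.012 m and angle between basket's own z axis and vertical below 0.08 rad and contact force between the fingers and basket below 0.1 N and linear speed of each of basket, sherd1, sherd2, sherd3 below 0.03 m/s and x of sherd1 in the frame of tray between -0.148 and 0.148 m and y of sherd1 in the frame of tray between -0.108 and 0.108 m and z of sherd1 in the frame of tray between -0.005 and 0.04 m and x of sherd2 in the frame of tray between -0.148 and 0.148 m and y of sherd2 in the frame of tray between -0.108 and 0.108 m and z of sherd2 in the frame of tray between -0.005 and 0.04 m and x of sherd3 in the frame of tray between -0.148 and 0.148 m and y of sherd3 in the frame of tray between -0.108 and 0.108 m and z of sherd3 in the frame of tray between -0.005 and 0.04 m).
It fails at once if the basket is tipped beyond 80 degrees (angle between basket's own z axis and vertical above 1.4 rad).
It fails at once if a washed sherd moves faster than 1.5 m/s: thrown or dropped from a height (linear speed of any of sherd1, sherd2, sherd3 above 1.5 m/s).
It fails at once if another thing on the table is moved by more than 30 mm (distance of any of pot, jar, caliper, brush, spare_sherd1, spare_sherd2 from where it was at the start of the episode above 0.03 m).
It also fails if it takes over 72 s, if anything falls off the work surface, if the arm or the gripper's body presses on something with over 40 N, if the wrist force passes 120 N, or if a joint passes its speed limit or range.

## Working session

There is one attempt and no reset: what is moved stays moved. The work goes in short steps, Python scripts to look and compute and a tool call to move; the robot and the scene stay as the last step left them, time stands still between calls to the robot, and variables do not carry over. Pictures are saved under pics/ and viewed, about 8 in all and at most 12, crops included, and the job is handed in when it is done.

Besides the shell and the picture viewer there is one more tool, called as name(argument=value, ...) on one line, values as JSON. apply_moves: Moves the arm, as the interface text tells. Its arguments: {"type":"object","properties":{"linear":{"type":"array"},"turn":{"type":"array"},"claw":{"type":"number"},"force":{"type":"number"}},"required":["linear","turn"]}

```bash
mkdir -p pics
cat > h.py <<'E'
import numpy as np, cv2
from scipy.spatial.transform import Rotation as R
from bench import manip, cams
def att(i):
    a=np.array(i["attitude"],float)
    return R.from_quat(a).as_matrix() if a.size==4 else a.reshape(3,3)
def ray(i,px):
    p=cv2.undistortPoints(np.array([[px]],float),np.array(i["camera_matrix"],float),np.array(i["dist"],float))[0,0]
    return np.array(i["origin"]),att(i)@np.array([p[0],p[1],1.])
def onz(i,px,z):
    o,d=ray(i,px); return o+d*(z-o[2])/d[2]
def two(i,a,j,b):
    o,d=ray(i,a);p,e=ray(j,b)
    s=np.linalg.lstsq(np.c_[d,-e],p-o,rcond=None)[0]
    return (o+d*s[0]+p+e*s[1])/2,np.linalg.norm(o+d*s[0]-p-e*s[1])
def proj(i,P):
    M=att(i).T; rv=cv2.Rodrigues(M)[0]
    return cv2.projectPoints(np.atleast_2d(np.array(P,float)),rv,-M@np.array(i["origin"]),np.array(i["camera_matrix"],float),np.array(i["dist"],float))[0][:,0]
def snap(n,f):
    im=cams.get_image(n); cv2.imwrite(f,im[:,:,::-1]); return im
E
python3 - <<'E'
from h import *
np.set_printoptions(precision=4,suppress=True)
for n in("top","side"):
    snap(n,f"pics/{n}0.png"); print(n,cams.camera_info(n))
print(manip.read_state())
E
```

```text
top {'camera_matrix': array([[436.608 ,   0.    , 277.0762],
       [  0.    , 436.608 , 209.2732],
       [  0.    ,   0.    ,   1.    ]]), 'dist': array([-0.0879,  0.    ,  0.    ,  0.    ,  0.    ]), 'origin': array([ 0.4671, -0.0041,  1.199 ]), 'attitude': array([-0.698 ,  0.715 , -0.0311,  0.024 ])}
side {'camera_matrix': array([[522.2999,   0.    , 275.6435],
       [  0.    , 522.2999, 207.2973],
       [  0.    ,   0.    ,   1.    ]]), 'dist': array([-0.0561,  0.    ,  0.    ,  0.    ,  0.    ]), 'origin': array([-0.3149, -1.0875,  0.9236]), 'attitude': array([ 0.8155, -0.2886,  0.1694, -0.4721])}
{'time': 0.1, 'joint_pos': array([ 1.0843,  0.6001, -0.0025,  1.6   ,  0.0018,  0.9429, -0.0798]), 'qd': array([ 0.0015, -0.0035,  0.0005, -0.0014, -0.0015, -0.0003,  0.0017]), 'joint_efforts': array([  0.005 , -77.7988,   1.5703, -25.8623,   0.0127,   0.0055,
         0.    ]), 'ee_pos': array([ 0.2887, -0.6646,  0.2385]), 'tcp_rot': array([ 0.9791,  0.2035, -0.0002, -0.0007]), 'force': array([ 0.8411, -0.5674,  0.6107]), 'wrist_torque': array([-0.0334,  0.006 , -0.0101]), 'gripper_width': 0.08547136469499657}
```

View pics/top0.png

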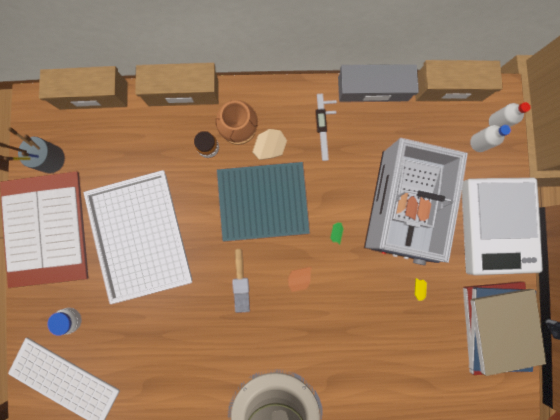

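View pics/side0.png

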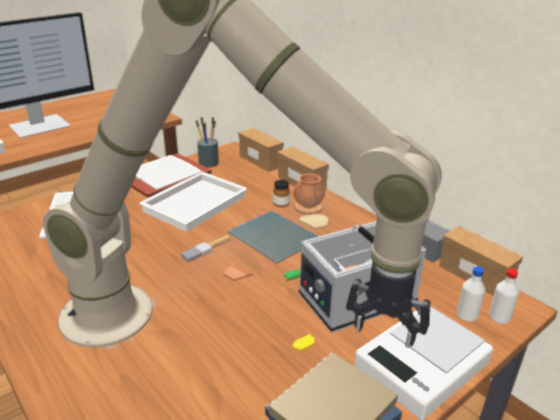

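The top view shows the bath on the right (-y), centred near (418,200). The basket's end grip is at (410,235), at the near end, and the bail sleeve at (432,196). The mat centre is near (264,201) and the tray is on the left near (138,237). The tool always points down, so the basket has to be tipped by letting it pivot in the pads with its lip resting on the tray floor.

Run:
```python
from h import *
np.set_printoptions(precision=4,suppress=True)
i=cams.camera_info("top"); im=cv2.imread("pics/top0.png"); hsv=cv2.cvtColor(im,cv2.COLOR_BGR2HSV)
def blob(m,roi):
    x0,y0,x1,y1=roi; k=np.zeros(m.shape,np.uint8); k[y0:y1,x0:x1]=m[y0:y1,x0:x1]
    c=max(cv2.findContours(k,cv2.RETR_EXTERNAL,cv2.CHAIN_APPROX_NONE)[0],key=cv2.contourArea)
    return c
def rect(c,z):
    P=np.array([onz(i,p,z)[:2] for p in c[:,0].astype(float)],np.float32)
    r=cv2.minAreaRect(P); return r
H,S,V=cv2.split(hsv)
mat=((H>80)&(H<105)&(S>60)&(V<120)).astype(np.uint8)
print("mat",rect(blob(mat,(205,150,320,250)),.006))
tr=((S<50)&(V>130)).astype(np.uint8)
print("tray",rect(blob(tr,(84,165,195,305)),.035))
bl=(V<60).astype(np.uint8)
print("bail",rect(blob(bl,(414,185,452,206)),.208))
print("grip",rect(blob(bl,(400,222,418,250)),.104+.01))
b=((S<70)&(V>60)).astype(np.uint8)
print("bath",rect(blob(b,(360,130,469,265)),.175))
cv2.imwrite("pics/crop.png",cv2.resize(im[125:275,350:480],None,fx=5,fy=4.0,interpolation=cv2.INTER_CUBIC) if 0 else cv2.resize(im[125:275,350:480],None,fx=4,fy=4,interpolation=cv2.INTER_CUBIC))
```

```text
mat ((0.5842897295951843, 0.02204529196023941), (0.19160392880439758, 0.23126377165317535), 3.902935266494751)
tray ((0.49404793977737427, 0.3614634871482849), (0.313237726688385, 0.2310268133878708), 13.76318073272705)Traceback (most recent call last):
  File "<stdin>", line 17, in <module>
  File "<stdin>", line 6, in blob
ValueError: max() iterable argument is empty
```

Run:
```python
from h import *
np.set_printoptions(precision=4,suppress=True)
i=cams.camera_info("top"); im=cv2.imread("pics/top0.png"); hsv=cv2.cvtColor(im,cv2.COLOR_BGR2HSV)
g=hsv[:,:,2]; print(g[185:206:3,414:452:4]); print(g[222:250:3,402:418:2])
for n,roi,z in(("bail",(416,186,450,205),.208),("grip",(403,222,417,249),.114)):
    x0,y0,x1,y1=roi; k=np.zeros(g.shape,np.uint8); k[y0:y1,x0:x1]=(g[y0:y1,x0:x1]<75)
    for c in cv2.findContours(k,cv2.RETR_EXTERNAL,cv2.CHAIN_APPROX_NONE)[0]:
        if cv2.contourArea(c)<15: continue
        P=np.array([onz(i,p,z)[:2] for p in c[:,0].astype(float)],np.float32)
        print(n,cv2.boundingRect(c),cv2.minAreaRect(P))
cv2.imwrite("pics/crop.png",cv2.resize(im[125:275,350:480],None,fx=4,fy=4,interpolation=cv2.INTER_CUBIC))
```

```text
[[186 186 184 142 176 173 142 140 138 139]
 [192 191 187 186 187 152 161 139 137 139]
 [141  88 106 182 189 140 178 138 139 140]
 [187  60  63  64  63  72 155 134 138 140]
 [173  96 124  91  62  64  64  65 135 138]
 [182 188 198 193 180 117  95  69 149 181]
 [182 147 196 194 186 137 146 149 135 126]]
[[148 135 167 189 190 192 190 181]
 [186 175 160 124 120 164 173 188]
 [186 189 185 101  64  63 148 182]
 [188 189 179  75  65  71 169 186]
 [187 188 156  64  67  90 185 186]
 [188 185 118  61  62 137 186 187]
 [188 184  81  67  67 165 187 188]
 [188 167  72  61  82 181 187 188]
 [189 182 159 134 156 187 187 188]
 [185 182 176 177 179 187 190 189]]
bail (418, 191, 27, 10) ((0.5672426819801331, -0.37180230021476746), (0.06208961457014084, 0.011461596935987473), 76.44572448730469)
grip (406, 226, 7, 20) ((0.4777875244617462, -0.3459775447845459), (0.010328837670385838, 0.04784044250845909), 76.64627075195312)
```

View pics/crop.png

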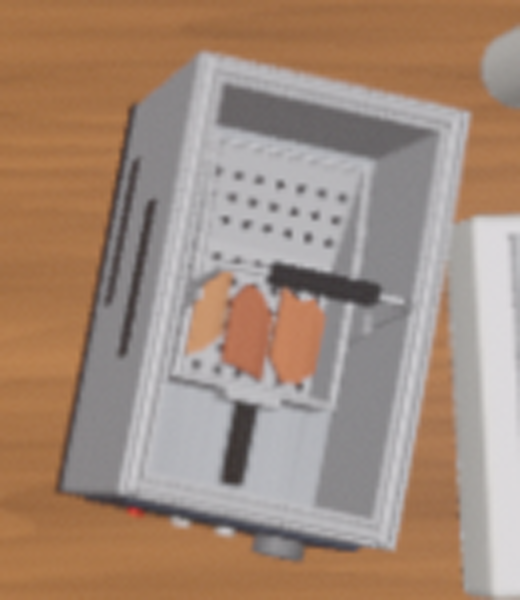

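Close-up: the bail sleeve is nearly upright, yaw is about -14°, and all three sherds sit in the rear half of the basket. The bail measures 62x11.5 mm, which fits 66x12. Grip-to-bail is about 93 mm against an expected ~88 mm. Next I move over the bail.

```bash
cat >> h.py <<'E'
def go(x,y,z,a):
    "tool-frame shift (mm) and turn to TCP x,y,z with tool y along world angle a deg (mod 180)"
    s=manip.read_state(); M=R.from_quat(s["tcp_rot"]).as_matrix()
    ty=np.degrees(np.arctan2(M[1,1],M[0,1])); t=(a-ty+90)%180-90
    print("shift",(M.T@(np.array([x,y,z])-s["ee_pos"])*1000).round(1),"turn",round(-np.radians(t),3),"alt",round(-np.radians(t-np.sign(t)*180),3),"j7",s["joint_pos"][6].round(2),"t",s["time"],"F",s["force"].round(1),"T",s["wrist_torque"].round(2))
E
python3 -c "
from h import *
go(.567,-.372,.30,-14.5)"
```

```text
shift [ 371.9 -157.6  -61.3] turn -0.908 alt 2.234 j7 -0.08 t 0.1 F [ 0.8 -0.6  0.6] T [-0.03  0.01 -0.01]
```

apply_moves(linear=[[20, -8, -61], [60, -25, -61], [100, -42, -61], [140, -59, -61], [180, -76, -61], [220, -93, -61], [260, -110, -61], [295, -125, -61]], turn=[-0.1, -0.2, -0.32, -0.44, -0.56, -0.68, -0.8, -0.908], claw=60)

```text
time: 0.77
ee_pos: [0.4979, -0.4444, 0.3002]
tcp_rot: [0.789, 0.615, -0.0, -0.0]
force: [0.2, -0.5, 0.4]
gripper_width: 0.0599
```

```bash
python3 -c "
from h import *
go(.567,-.372,.30,-14.5)"
```

```text
shift [87.1 49.3  0.1] turn 0.006 alt -3.136 j7 0.26 t 0.7667 F [ 0.2 -0.5  0.4] T [-0.03 -0.05  0.02]
```

apply_moves(linear=[[35, 20, 0], [65, 37, 0], [87, 49, 0], [87, 49, 0]], turn=[0, 0, 0, 0])

```text
time: 1.1
ee_pos: [0.5708, -0.3675, 0.2999]
tcp_rot: [0.788, 0.616, 0.002, -0.001]
force: [-0.2, 0.4, -0.0]
gripper_width: 0.0598
```

Run:
```python
from h import *
np.set_printoptions(precision=4,suppress=True)
i=cams.camera_info("wrist"); print(i["origin"],att(i)[:,2])
im=snap("wrist","pics/w1.png")
go(.567,-.372,.30,-14.5)
print(proj(i,[[.567,-.372,.208]]))
```

```text
[ 0.5883 -0.2964  0.4348] [-0.0675 -0.2751 -0.959 ]
shift [-1.7 -1.1 -0.2] turn 0.006 alt -3.136 j7 0.1 t 1.15 F [-0.2 -0.3  0.6] T [-0.    0.07 -0.04]
[[275.7563 219.5504]]
```

View pics/w1.png

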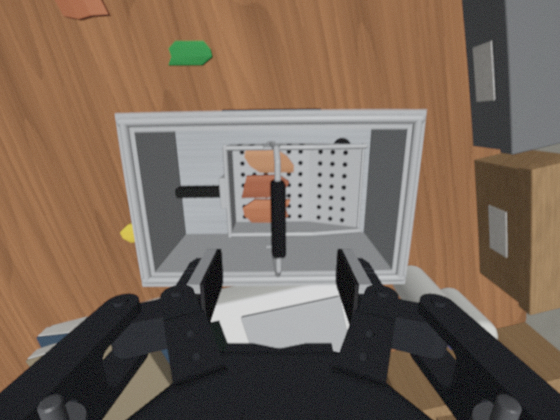

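The wrist view has the sleeve centred at (278,219), against a predicted (276,220), so the estimate holds. Descending to grasp.

apply_moves(linear=[[-1, -1, 35], [-1, 0, 70], [-1, 0, 95], [-1, 0, 103], [-1, 0, 103]], turn=[0, 0, 0, 0, 0])

```text
time: 1.57
ee_pos: [0.564, -0.3757, 0.1948]
tcp_rot: [0.791, 0.612, -0.001, -0.002]
force: [0.3, 0.2, -0.0]
gripper_width: 0.0601
```

apply_moves(linear=[[0, 0, 0], [0, 0, 0], [0, 0, 0], [0, 0, 0], [0, 0, 0], [0, 0, 0]], turn=[0, 0, 0, 0, 0, 0], claw=5, force=60)

```text
time: 2.07
ee_pos: [0.5658, -0.3755, 0.1991]
tcp_rot: [0.791, 0.612, -0.0, 0.001]
force: [-4.4, 0.9, 7.6]
gripper_width: 0.0106
```

apply_moves(linear=[[0, 0, -4], [0, 0, -12], [0, 0, -25], [0, 0, -40], [0, 0, -58], [0, 0, -76], [0, 0, -94], [0, 0, -110]], turn=[0, 0, 0, 0, 0, 0, 0, 0])

```text
time: 2.73
ee_pos: [0.5661, -0.375, 0.3096]
tcp_rot: [0.791, 0.612, 0.0, 0.0]
force: [0.0, -0.8, -4.6]
gripper_width: 0.011
```

apply_moves(linear=[[0, 0, -12], [0, 0, -22], [0, 0, -30], [0, 0, -32], [0, 0, -32], [0, 0, -32]], turn=[0, 0, 0, 0, 0, 0])

```text
time: 3.23
ee_pos: [0.5657, -0.375, 0.3385]
tcp_rot: [0.791, 0.612, -0.0, -0.001]
force: [-0.0, 0.6, -5.2]
gripper_width: 0.011
```

Run:
```python
from h import *
im=snap("wrist","pics/w2.png")
go(.584,.022,.34,0)
```

```text
shift [388.9 -81.6  -1.5] turn -0.253 alt 2.889 j7 0.12 t 3.2833 F [-0.6 -0.2 -5.2] T [-0.07 -0.02  0.01]
```

View pics/w2.png

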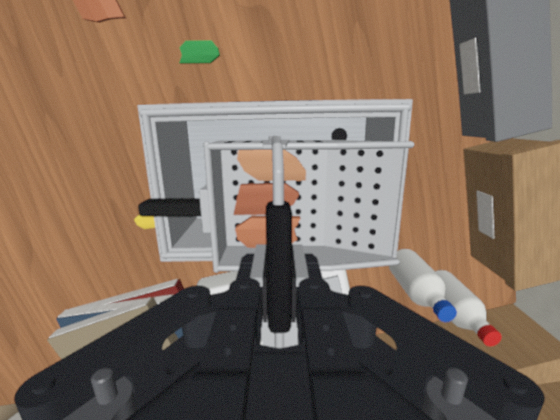

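It hangs level with all three sherds in it, sleeve held at (278,260), force about 5 N. Carrying it to the mat.

apply_moves(linear=[[8, -2, 0], [28, -6, 0], [56, -12, 0], [88, -19, 0], [120, -25, 0], [152, -32, 0], [184, -39, 0], [216, -45, 0]], turn=[0, -0.02, -0.05, -0.09, -0.13, -0.17, -0.21, -0.25])

```text
time: 3.95
ee_pos: [0.5756, -0.1514, 0.3391]
tcp_rot: [0.707, 0.707, -0.0, -0.0]
force: [1.3, -0.2, -4.8]
gripper_width: 0.0111
```

```bash
python3 -c "
from h import *
go(.586,.022,.34,0)"
```

```text
shift [173.4  10.5  -0.8] turn 0.001 alt -3.141 j7 -0.01 t 3.95 F [ 1.3 -0.2 -4.8] T [ 0.02 -0.09  0.03]
```

apply_moves(linear=[[32, 2, 0], [64, 4, 0], [96, 6, 0], [124, 8, 0], [148, 9, 0], [165, 10, 0], [173, 10, 0], [173, 10, 0]], turn=[0, 0, 0, 0, 0, 0, 0, 0])

```text
time: 4.62
ee_pos: [0.5862, 0.0216, 0.3392]
tcp_rot: [0.706, 0.708, 0.0, -0.001]
force: [-0.0, 0.8, -4.9]
gripper_width: 0.0107
```

apply_moves(linear=[[0, 0, 8], [0, 0, 28], [0, 0, 56], [0, 0, 88], [0, 0, 120], [0, 0, 148], [0, 0, 168], [0, 0, 180]], turn=[0, 0, 0, 0, 0, 0, 0, 0])

```text
time: 5.28
ee_pos: [0.5855, 0.0159, 0.1561]
tcp_rot: [0.709, 0.705, -0.002, -0.001]
force: [-0.3, 0.0, -3.6]
gripper_width: 0.0111
```

apply_moves(linear=[[0, 0, 6], [0, 0, 11], [0, 0, 16], [0, 0, 20], [0, 0, 22], [0, 0, 23], [0, 0, 23], [0, 0, 23]], turn=[0, 0, 0, 0, 0, 0, 0, 0])

```text
time: 5.95
ee_pos: [0.5872, 0.0183, 0.1367]
tcp_rot: [0.708, 0.706, 0.0, 0.0]
force: [1.0, 0.0, -4.1]
gripper_width: 0.0107
```

apply_moves(linear=[[0, 0, 1], [0, 0, 2], [0, 0, 3], [0, 0, 4], [0, 0, 4]], turn=[0, 0, 0, 0, 0])

```text
time: 6.37
ee_pos: [0.5885, 0.0183, 0.135]
tcp_rot: [0.708, 0.706, 0.001, 0.002]
force: [-4.1, -1.4, 22.6]
gripper_width: 0.0108
```

Landed (+22 N). I back off a little, then open.

apply_moves(linear=[[0, 0, -1], [0, 0, -2], [0, 0, -2]], turn=[0, 0, 0])

```text
time: 6.62
ee_pos: [0.5876, 0.0183, 0.1351]
tcp_rot: [0.708, 0.706, 0.001, 0.001]
force: [-1.6, 0.4, 7.7]
gripper_width: 0.0108
```

apply_moves(linear=[[0, 0, 0], [0, 0, 0], [0, 0, 0], [0, 0, 0], [0, 0, -20], [0, 0, -50], [0, 0, -90], [0, 0, -120]], turn=[0, 0, 0, 0, 0, 0, 0, 0], claw=50)

```text
time: 7.28
ee_pos: [0.587, 0.0185, 0.2563]
tcp_rot: [0.708, 0.706, 0.0, -0.0]
force: [1.0, 0.0, -0.2]
gripper_width: 0.0498
```

Run:
```python
from h import *
im=snap("wrist","pics/w3.png"); i=cams.camera_info("top"); im=snap("top","pics/t3.png"); w=cams.camera_info("wrist")
print(manip.read_state()["force"],proj(w,[[.4995,.02,.05]]))
a=cv2.imread("pics/w3.png"); b=im[130:270,180:330,::-1]
b=cv2.resize(b,None,fx=2.4,fy=2.4*1.25,interpolation=cv2.INTER_CUBIC); cv2.imwrite("pics/c3.png",np.hstack([cv2.resize(a,(440,420)),b[:420,:360]]))
```

```text
[ 0.30918869 -0.6006069  -1.02232424] [[203.26323942 182.67588506]]
```

View pics/c3.png

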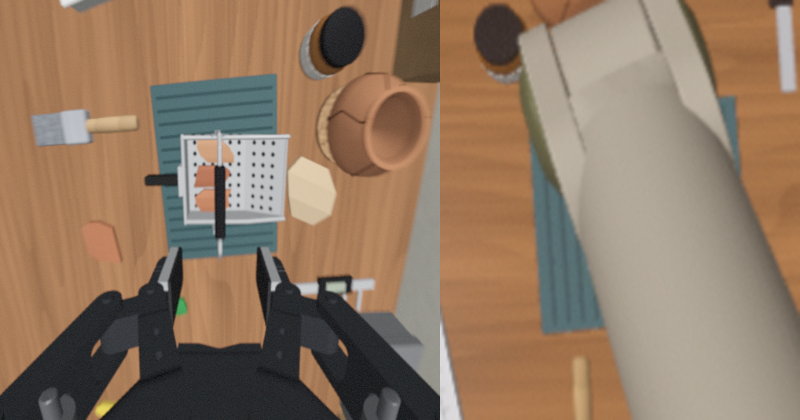

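Run:
```python
from h import *
i=cams.camera_info("wrist"); g=cv2.imread("pics/w3.png").max(2)
k=np.zeros(g.shape,np.uint8); k[160:205,175:228]=g[160:205,175:228]<75
c=max(cv2.findContours(k,0,cv2.CHAIN_APPROX_NONE)[0],key=cv2.contourArea); print(cv2.boundingRect(c))
P=np.array([onz(i,p,.05)[:2] for p in c[:,0].astype(float)],np.float32); print(cv2.minAreaRect(P),P.min(0),P.max(0))
go(.5,.02,.16,90)
```

```text
(185, 173, 41, 13)
((0.5016945004463196, 0.024455562233924866), (0.01469303946942091, 0.04880347102880478), 89.64888000488281) [0.47726348 0.01696945] [0.52609605 0.03167962]
shift [  0.8 -90.1  98.4] turn 1.568 alt -1.574 j7 -0.37 t 7.3833 F [ 0.3 -0.6 -1. ] T [-0.03  0.04  0.02]
```

apply_moves(linear=[[0, -15, 0], [0, -35, 0], [0, -55, 0], [0, -70, 0], [1, -80, 0], [1, -86, 0], [2, -87, 0], [2, -87, 0]], turn=[0.12, 0.24, 0.36, 0.48, 0.6, 0.72, 0.84, 0.96])

```text
time: 8.05
ee_pos: [0.4992, 0.0205, 0.2538]
tcp_rot: [0.955, 0.297, -0.0, -0.0]
force: [0.8, 0.6, -0.4]
gripper_width: 0.0502
```

```bash
python3 -c "
from h import *
go(.503,.021,.029,90)"
```

```text
shift [  3.6   1.8 224.8] turn 0.602 alt -2.54 j7 -1.22 t 8.05 F [ 0.8  0.6 -0.4] T [ 0.02  0.   -0.01]
```

apply_moves(linear=[[0, 0, 0], [0, 0, 0], [0, 0, 0], [0, 0, 0], [0, 0, 0], [0, 0, 0], [0, 0, 0], [0, 0, 0]], turn=[-0.12, -0.24, -0.36, -0.48, -0.6, -0.72, -0.84, -0.96])

```text
time: 8.72
ee_pos: [0.4997, 0.0204, 0.2536]
tcp_rot: [0.706, 0.708, -0.0, -0.0]
force: [0.9, -0.5, -0.0]
gripper_width: 0.0498
```

apply_moves(linear=[[0, 0, 0], [0, 0, 0], [0, 0, 0], [0, 0, 0], [0, 0, 0], [0, 0, 0], [0, 0, 0], [0, 0, 0]], turn=[-0.12, -0.24, -0.36, -0.48, -0.6, -0.72, -0.84, -0.96])

```text
time: 9.38
ee_pos: [0.4997, 0.0204, 0.2537]
tcp_rot: [0.299, 0.954, -0.0, -0.0]
force: [-1.2, 0.4, -0.0]
gripper_width: 0.05
```

```bash
python3 -c "
from h import *
go(.503,.021,.029,90)"
```

```text
shift [ -2.5   2.4 224.7] turn -0.608 alt 2.534 j7 0.44 t 9.3833 F [-1.2  0.4 -0. ] T [-0.01 -0.    0.  ]
```

apply_moves(linear=[[0, 0, 0], [0, 0, 0], [-1, 1, 10], [-2, 2, 30], [-2, 2, 50], [-2, 2, 75], [-2, 2, 95], [-2, 2, 110]], turn=[-0.12, -0.24, -0.36, -0.48, -0.6, -0.608, -0.608, -0.608])

```text
time: 10.05
ee_pos: [0.5018, 0.0207, 0.142]
tcp_rot: [0.003, 1.0, 0.0, -0.001]
force: [0.3, -1.2, -1.0]
gripper_width: 0.0501
```

Run:
```python
from h import *
snap("wrist","pics/w4.png"); go(.503,.021,.029,90)
```

```text
shift [ -2.6   0.3 111.2] turn -0.006 alt 3.136 j7 0.75 t 10.1 F [-1.4 -0.5 -2.3] T [ 0.01 -0.01 -0.01]
```

View pics/w4.png

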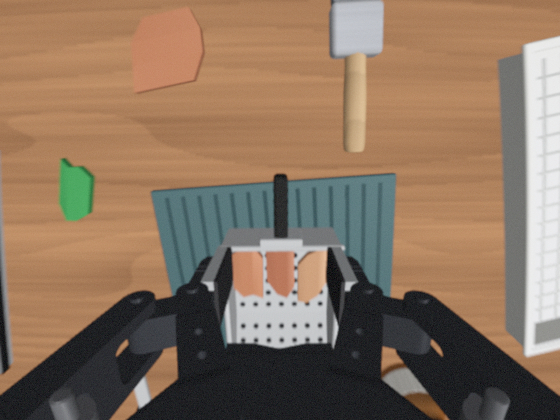

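The end grip is centred between the jaws at column 280, and all the sherds are in the basket. Descending and gripping firmly.

apply_moves(linear=[[-1, 0, 25], [-2, 0, 55], [-2, 0, 85], [-2, 0, 103], [-2, 0, 110], [-2, 0, 111], [-2, 0, 111]], turn=[0, 0, 0, 0, 0, 0, 0])

```text
time: 10.68
ee_pos: [0.5049, 0.0212, 0.0336]
tcp_rot: [0.003, 1.0, -0.0, -0.0]
force: [0.8, 0.5, 0.0]
gripper_width: 0.0499
```

apply_moves(linear=[[0, 0, 0], [0, 0, 0], [0, 0, 0], [0, 0, 0], [0, 0, 0], [0, 0, 0]], turn=[0, 0, 0, 0, 0, 0], claw=3, force=120)

```text
time: 11.18
ee_pos: [0.5055, 0.021, 0.0345]
tcp_rot: [0.003, 1.0, 0.0, 0.001]
force: [-0.5, -0.6, 10.1]
gripper_width: 0.0094
```

apply_moves(linear=[[0, 0, -2], [0, 0, -5], [0, 0, -8], [0, 0, -12], [0, 0, -15], [0, 0, -15], [0, 0, -15]], turn=[0, 0, 0, 0, 0, 0, 0])

```text
time: 11.77
ee_pos: [0.5048, 0.0208, 0.0484]
tcp_rot: [0.003, 1.0, 0.0, 0.0]
force: [0.7, -0.3, -5.7]
gripper_width: 0.0097
```

Run:
```python
from h import *
snap("side","pics/s5.png"); snap("wrist","pics/w5.png"); go(.503,.021,.029,90)
a=cv2.imread("pics/s5.png")[150:300,180:340]; b=cv2.imread("pics/w5.png")
cv2.imwrite("pics/c5.png",np.hstack([cv2.resize(b,(400,300)),cv2.resize(a,(400,300))]))
```

```text
shift [ 1.6  0.1 19.1] turn -0.006 alt 3.136 j7 0.55 t 11.8667 F [ 1.1  0.1 -5.3] T [-0.03  0.32 -0.01]
```

View pics/c5.png

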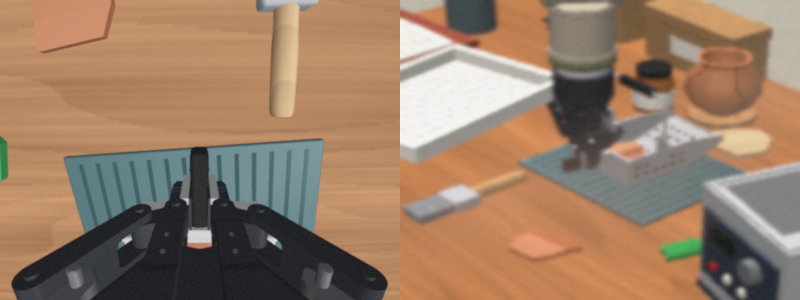

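The grip holds the basket level at 120 N: full weight about 5 N, moment 0.32 N m. Next I lift and carry it to the tray.

apply_moves(linear=[[0, 0, -8], [0, 0, -22], [0, 0, -38], [0, 0, -50], [0, 0, -56], [0, 0, -56]], turn=[0, 0, 0, 0, 0, 0])

```text
time: 12.37
ee_pos: [0.5053, 0.0209, 0.1056]
tcp_rot: [0.003, 1.0, 0.0, 0.001]
force: [0.3, -0.3, -5.6]
gripper_width: 0.0096
```

```bash
python3 -c "
from h import *
go(.342,.328,.105,103.8)"
```

```text
shift [1.652e+02 3.061e+02 3.000e-01] turn -0.247 alt 2.895 j7 0.68 t 12.3667 F [ 0.3 -0.3 -5.6] T [-0.04  0.35 -0.01]
```

apply_moves(linear=[[4, 8, 0], [13, 25, 0], [26, 49, 0], [41, 75, 0], [55, 102, 0], [70, 129, 0], [84, 156, 0], [98, 182, 0]], turn=[-0.01, -0.03, -0.06, -0.1, -0.13, -0.17, -0.21, -0.247])

```text
time: 13.03
ee_pos: [0.406, 0.2052, 0.1036]
tcp_rot: [-0.122, 0.993, 0.0, -0.001]
force: [1.4, -0.1, -4.7]
gripper_width: 0.0094
```

```bash
python3 -c "
from h import *
go(.342,.328,.105,103.8)"
```

```text
shift [ 32.4 134.7  -1.3] turn 0.004 alt -3.138 j7 0.39 t 13.0333 F [ 1.4 -0.1 -4.7] T [-0.06  0.28  0.04]
```

apply_moves(linear=[[7, 28, 0], [14, 56, 0], [20, 82, 0], [26, 106, 0], [30, 123, 0], [32, 131, 0], [32, 134, 0], [32, 134, 0]], turn=[0, 0, 0, 0, 0, 0, 0, 0])

```text
time: 13.7
ee_pos: [0.3442, 0.3261, 0.1038]
tcp_rot: [-0.121, 0.993, -0.0, -0.0]
force: [0.5, -0.8, -5.1]
gripper_width: 0.0097
```

Run:
```python
from h import *
snap("side","pics/s6.png"); snap("top","pics/t6.png"); go(.342,.328,.105,103.8)
b=cv2.imread("pics/s6.png")[120:270,120:320]; a=cv2.imread("pics/t6.png")[150:330,60:300]
cv2.imwrite("pics/c6.png",np.hstack([cv2.resize(a,(400,300)),cv2.resize(b,(400,300))]))
```

```text
shift [ 2.1  4.  -1.1] turn -0.001 alt 3.141 j7 0.14 t 13.8 F [ 0.6 -0.5 -5.8] T [-0.1   0.36  0.01]
```

View pics/c6.png

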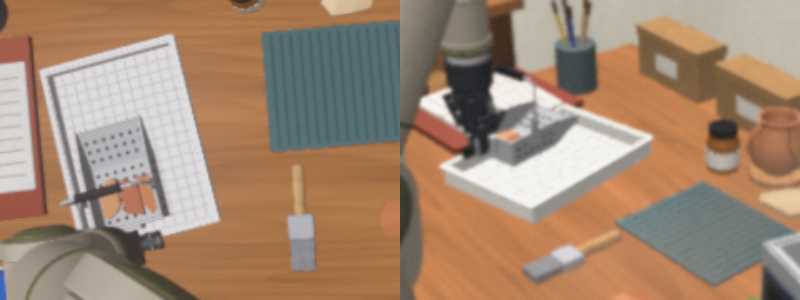

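Level and aligned over the tray, with the sherds aboard. I lower it, then loosen the grip so the nose pivots down onto the tray floor.

apply_moves(linear=[[1, 2, 5], [2, 3, 13], [2, 4, 20], [2, 4, 24], [2, 4, 24]], turn=[0, 0, 0, 0, 0])

```text
time: 14.22
ee_pos: [0.3415, 0.3289, 0.0791]
tcp_rot: [-0.12, 0.993, -0.001, -0.001]
force: [-0.3, 0.6, -5.5]
gripper_width: 0.0097
```

apply_moves(linear=[[0, 0, 0], [0, 0, 0], [0, 0, 0], [0, 0, 0], [0, 0, 0], [0, 0, 0]], turn=[0, 0, 0, 0, 0, 0], force=20)

```text
time: 14.72
ee_pos: [0.3419, 0.3294, 0.0804]
tcp_rot: [-0.12, 0.993, 0.0, 0.0]
force: [1.0, 0.3, -5.1]
gripper_width: 0.0096
```

```bash
python3 -c "
from h import *
go(.342,.328,.08,103.8)"
```

```text
shift [ 0.3 -1.4  0.4] turn 0.0 alt -3.141 j7 0.07 t 14.7167 F [ 1.   0.3 -5.1] T [-0.09  0.37  0.03]
```

apply_moves(linear=[[0, 0, 0], [0, 0, 0], [0, 0, 0], [0, 0, 0]], turn=[0, 0, 0, 0], claw=4, force=20)

```text
time: 15.05
ee_pos: [0.3418, 0.3294, 0.0803]
tcp_rot: [-0.12, 0.993, 0.0, -0.0]
force: [-0.7, 0.2, -4.6]
gripper_width: 0.0095
```

Run:
```python
from h import *
snap("side","pics/s7.png"); snap("top","pics/t7.png"); go(.342,.328,.08,103.8)
b=cv2.imread("pics/s7.png")[120:270,120:320]; a=cv2.imread("pics/t7.png")[150:330,60:300]
cv2.imwrite("pics/c7.png",np.hstack([cv2.resize(a,(400,300)),cv2.resize(b,(400,300))]))
```

```text
shift [ 0.1 -1.4  0.2] turn 0.0 alt -3.141 j7 0.07 t 15.15 F [ 0.2 -0.1 -4.9] T [-0.05  0.42  0.06]
```

View pics/c7.png

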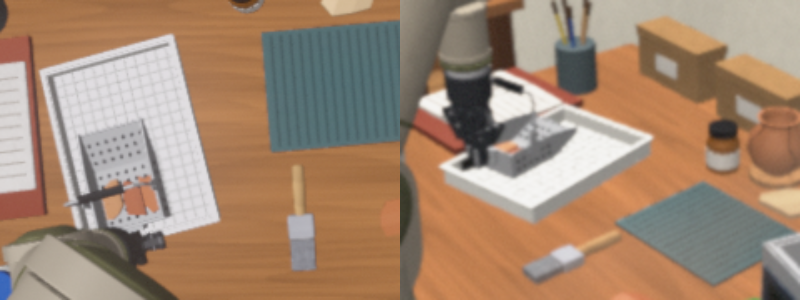

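Still level: at 20 N the rubber grip holds against the 0.4 N m moment. I lower close to the tray floor to limit any drop, then ease the jaws open in small steps.

apply_moves(linear=[[0, 0, 6], [0, 0, 14], [0, 0, 21], [0, 0, 25], [0, 0, 26], [0, 0, 26]], turn=[0, 0, 0, 0, 0, 0])

```text
time: 15.65
ee_pos: [0.3415, 0.3294, 0.0537]
tcp_rot: [-0.121, 0.993, -0.0, -0.0]
force: [0.2, 0.8, -4.6]
gripper_width: 0.0096
```

apply_moves(linear=[[0, 0, 0], [0, 0, 0], [0, 0, 0], [0, 0, 0]], turn=[0, 0, 0, 0], claw=9.3)

```text
time: 15.98
ee_pos: [0.342, 0.3294, 0.0545]
tcp_rot: [-0.12, 0.993, 0.0, 0.0]
force: [-0.7, -0.4, -5.6]
gripper_width: 0.0097
```

```bash
python3 -c "
from h import *
go(.342,.328,.08,103.8)"
```

```text
shift [  0.3  -1.4 -25.5] turn 0.0 alt -3.141 j7 -0.0 t 15.9833 F [-0.7 -0.4 -5.6] T [-0.07  0.36  0.  ]
```

apply_moves(linear=[[0, 0, 0], [0, 0, 0], [0, 0, 0], [0, 0, 0]], turn=[0, 0, 0, 0], claw=9.9)

```text
time: 16.32
ee_pos: [0.3419, 0.3294, 0.0543]
tcp_rot: [-0.12, 0.993, 0.0, 0.0]
force: [-0.5, -0.1, -4.3]
gripper_width: 0.0105
```

```bash
python3 -c "
from h import *
go(.342,.328,.08,103.8);print(manip.read_state()['gripper_width'])"
```

```text
shift [  0.2  -1.4 -25.7] turn 0.0 alt -3.141 j7 -0.0 t 16.3167 F [-0.5 -0.1 -4.3] T [-0.09  0.37  0.04]
0.010490520337869728
```

apply_moves(linear=[[0, 0, 0], [0, 0, 0], [0, 0, 0], [0, 0, 0]], turn=[0, 0, 0, 0], claw=10.6)

```text
time: 16.65
ee_pos: [0.3418, 0.3294, 0.0542]
tcp_rot: [-0.12, 0.993, 0.0, -0.0]
force: [-1.3, 0.4, -4.5]
gripper_width: 0.011
```

```bash
python3 -c "
from h import *
go(.342,.328,.08,103.8)"
```

```text
shift [  0.2  -1.4 -25.8] turn 0.0 alt -3.141 j7 -0.0 t 16.65 F [-1.3  0.4 -4.5] T [-0.07  0.38  0.02]
```

apply_moves(linear=[[0, 0, 0], [0, 0, 0], [0, 0, 0], [0, 0, 0]], turn=[0, 0, 0, 0], claw=11.3)

```text
time: 16.98
ee_pos: [0.3418, 0.3294, 0.0542]
tcp_rot: [-0.12, 0.993, 0.0, -0.0]
force: [-0.1, -0.6, -5.6]
gripper_width: 0.0114
```

```bash
python3 -c "
from h import *
go(.342,.328,.08,103.8);print(manip.read_state()['gripper_width'])"
```

```text
shift [  0.2  -1.4 -25.8] turn 0.0 alt -3.141 j7 -0.0 t 16.9833 F [-0.1 -0.6 -5.6] T [-0.09  0.35 -0.  ]
0.011366712762798508
```

apply_moves(linear=[[0, 0, 0], [0, 0, 0], [0, 0, 0], [0, 0, 0]], turn=[0, 0, 0, 0], claw=11.7)

```text
time: 17.32
ee_pos: [0.3419, 0.3295, 0.0543]
tcp_rot: [-0.12, 0.993, 0.0, 0.0]
force: [-0.1, -0.0, -3.0]
gripper_width: 0.0118
```

```bash
python3 -c "
from h import *
go(.342,.328,.08,103.8)"
```

```text
shift [  0.2  -1.4 -25.7] turn 0.0 alt -3.141 j7 -0.0 t 17.3167 F [-0.1 -0.  -3. ] T [-0.12  0.14 -0.03]
```

apply_moves(linear=[[0, 0, 0], [0, 0, 0], [0, 0, 0], [0, 0, 0]], turn=[0, 0, 0, 0], claw=12.0)

```text
time: 17.65
ee_pos: [0.342, 0.3295, 0.0544]
tcp_rot: [-0.12, 0.993, 0.0, 0.0]
force: [1.3, -0.8, 0.9]
gripper_width: 0.0122
```

```bash
python3 -c "
from h import *
go(.342,.328,.08,103.8);print(manip.read_state()['gripper_width'])"
```

```text
shift [  0.3  -1.5 -25.6] turn 0.0 alt -3.141 j7 -0.0 t 17.65 F [ 1.3 -0.8  0.9] T [-0.13 -0.02  0.03]
0.012177048761632784
```

Run:
```python
from h import *
snap("side","pics/s8.png"); snap("wrist","pics/w8.png")
b=cv2.imread("pics/s8.png")[150:240,140:260]; a=cv2.imread("pics/w8.png")[80:380,80:480]
cv2.imwrite("pics/c8.png",np.hstack([cv2.resize(a,(400,300)),cv2.resize(b,(400,300),interpolation=cv2.INTER_CUBIC)]))
```

```text
(no output)
```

View pics/c8.png

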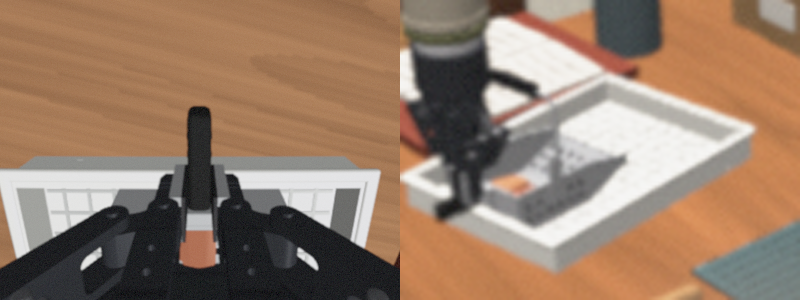

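The bar is still between the pads, resting near the rear rim, and the basket is in the tray with its sherds. I re-seat lower, grip lightly (11.6 mm) and raise it slowly with the nose on the tray floor.

apply_moves(linear=[[0, 0, 3], [0, 0, 7], [0, 0, 8], [0, 0, 8]], turn=[0, 0, 0, 0])

```text
time: 18.08
ee_pos: [0.3416, 0.3294, 0.0458]
tcp_rot: [-0.121, 0.993, -0.0, -0.0]
force: [-0.8, 0.2, -0.4]
gripper_width: 0.0118
```

apply_moves(linear=[[0, 0, 0], [0, 0, 0], [0, 0, 0], [0, 0, -1], [0, 0, -4], [0, 0, -8], [-1, 0, -12], [-1, 0, -12]], turn=[0, 0, 0, 0, 0, 0, 0, 0], claw=11.6)

```text
time: 18.75
ee_pos: [0.343, 0.3297, 0.0591]
tcp_rot: [-0.12, 0.993, 0.0, 0.0]
force: [-1.1, -0.8, -2.2]
gripper_width: 0.0114
```

```bash
python3 -c "
from h import *
go(.342,.328,.08,103.8);print(manip.read_state()['gripper_width'])"
```

```text
shift [  1.4  -1.4 -20.9] turn 0.0 alt -3.142 j7 0.01 t 18.75 F [-1.1 -0.8 -2.2] T [-0.12  0.28  0.04]
0.011363635159249551
```

apply_moves(linear=[[-2, 0, -3], [-4, 0, -7], [-6, 0, -11], [-9, 0, -15], [-12, 0, -20], [-15, 0, -24], [-15, 0, -24], [-15, 0, -24]], turn=[0, 0, 0, 0, 0, 0, 0, 0])

```text
time: 19.42
ee_pos: [0.358, 0.3334, 0.0826]
tcp_rot: [-0.12, 0.993, 0.0, 0.0]
force: [0.4, 0.8, -1.5]
gripper_width: 0.0118
```

```bash
python3 -c "
from h import *
go(.342,.328,.08,103.8);print(manip.read_state()['gripper_width'])"
```

```text
shift [16.8 -1.4  2.6] turn -0.0 alt 3.141 j7 0.11 t 19.4167 F [ 0.4  0.8 -1.5] T [ 0.09 -0.39 -0.03]
0.011843547678437809
```

apply_moves(linear=[[-2, 0, -4], [-5, 0, -8], [-8, 0, -12], [-11, 0, -16], [-14, 0, -20], [-16, 0, -23], [-16, 0, -23]], turn=[0, 0, 0, 0, 0, 0, 0])

```text
time: 20.0
ee_pos: [0.3736, 0.3373, 0.1058]
tcp_rot: [-0.12, 0.993, 0.0, 0.0]
force: [1.0, 0.5, -3.6]
gripper_width: 0.0119
```

Run:
```python
from h import *
snap("side","pics/s9.png");snap("wrist","pics/w9.png");snap("top","pics/t9.png")
go(.342,.328,.08,103.8);print(manip.read_state()['gripper_width'])
a,b=[cv2.imread(f"pics/s{k}.png")[150:240,140:260].astype(int) for k in (8,9)]
i=cams.camera_info("side"); print(proj(i,[[.49,.366,.006],[.374,.337,.11]]))
# reddish sherd pixels in side and top
for n in("s8","s9","t7","t9"):
    h=cv2.cvtColor(cv2.imread(f"pics/{n}.png"),cv2.COLOR_BGR2HSV); r=(160,170,230,235) if n[0]=="s" else (90,180,190,300)
    m=((h[:,:,0]<12)&(h[:,:,1]>90)&(h[:,:,2]>90))[r[1]:r[3],r[0]:r[2]]; y,x=np.nonzero(m); print(n,len(x),(x.mean()+r[0],y.mean()+r[1],x.min()+r[0],x.max()+r[0],y.min()+r[1],y.max()+r[1]) if len(x) else 0)
```

```text
shift [32.5 -1.4 25.3] turn 0.0 alt -3.141 j7 0.2 t 20.15 F [ 1.2  0.  -3.2] T [ 0.05 -0.29  0.04]
0.011926411825165918
[[193.401444   202.52122184]
 [165.77284844 189.29274004]]
s8 61 (np.float64(196.1311475409836), np.float64(189.08196721311475), np.int64(164), np.int64(229), np.int64(170), np.int64(233))
s9 50 (np.float64(202.02), np.float64(190.5), np.int64(162), np.int64(229), np.int64(170), np.int64(231))
t7 327 (np.float64(142.79204892966362), np.float64(268.56880733944956), np.int64(96), np.int64(188), np.int64(187), np.int64(299))
t9 290 (np.float64(142.08275862068965), np.float64(256.4413793103448), np.int64(98), np.int64(183), np.int64(198), np.int64(272))
```

Run:
```python
from h import *
np.set_printoptions(precision=1,suppress=True)
i=cams.camera_info("top"); e=np.array([.971,.2385,0]); f=np.array([-.2385,.971,0]); g=np.array([.3736,.3373,.1113])
def corners(t):
    c,s=np.cos(np.radians(t)),np.sin(np.radians(t))
    P=lambda x,y,z:g+e*((x+84.5)*c+(z-34)*s)/1e3+f*y/1e3+np.array([0,0,1])*(-(x+84.5)*s+(z-34)*c)/1e3
    return proj(i,[P(107,52,28),P(107,-52,28),P(-50,52,45),P(-50,-52,45)])
for t in(0,15,33): print(t,corners(t).round(0).tolist())
a=cv2.imread("pics/t0.png") if 0 else cv2.imread("pics/top0.png"); b=cv2.imread("pics/t9.png")
d=(np.abs(a.astype(int)-b).max(2)>25).astype(np.uint8); d=cv2.morphologyEx(d,cv2.MORPH_OPEN,np.ones((3,3)))
print("rows",{r:(np.nonzero(d[r,90:185])[0][[0,-1]]+90).tolist() for r in range(190,275,5) if d[r,90:185].any()})
```

```text
0 [[100.0, 216.0], [139.0, 205.0], [112.0, 276.0], [152.0, 265.0]]
15 [[108.0, 220.0], [146.0, 209.0], [113.0, 275.0], [153.0, 265.0]]
33 [[117.0, 230.0], [153.0, 220.0], [115.0, 275.0], [154.0, 265.0]]
rows {225: [151, 153], 230: [150, 154], 235: [116, 155], 240: [106, 156], 245: [105, 158], 250: [115, 158], 255: [115, 159], 260: [108, 159], 265: [113, 160], 270: [90, 160]}
```

The tilt is tracking the geometry: the outline corner is at (152,222), and the model for 33° gives (153,220). Continuing.

apply_moves(linear=[[-3, 0, -4], [-7, 0, -9], [-11, 0, -14], [-15, 0, -19], [-20, 0, -24], [-25, 0, -29], [-29, 0, -34], [-29, 0, -34]], turn=[0, 0, 0, 0, 0, 0, 0, 0])

```text
time: 20.82
ee_pos: [0.4025, 0.3445, 0.1403]
tcp_rot: [-0.12, 0.993, 0.001, 0.001]
force: [0.2, 0.0, -1.5]
gripper_width: 0.0114
```

```bash
python3 -c "
from h import *
go(.342,.328,.08,103.8);print(manip.read_state()['gripper_width'])"
```

```text
shift [62.8 -1.7 60.2] turn -0.001 alt 3.141 j7 0.32 t 20.8167 F [ 0.2  0.  -1.5] T [-0.04  0.01 -0.02]
0.011388148536645023
```

apply_moves(linear=[[-4, 0, -4], [-9, 0, -8], [-15, 0, -13], [-21, 0, -17], [-27, 0, -21], [-33, 0, -25], [-40, 0, -29], [-46, 0, -32]], turn=[0, 0, 0, 0, 0, 0, 0, 0])

```text
time: 21.48
ee_pos: [0.4466, 0.3551, 0.1717]
tcp_rot: [-0.12, 0.993, 0.0, 0.0]
force: [0.2, 0.3, -4.3]
gripper_width: 0.012
```

Run:
```python
from h import *
np.set_printoptions(precision=1,suppress=True)
snap("side","pics/s10.png");snap("wrist","pics/w10.png");snap("top","pics/t10.png")
go(.342,.328,.08,103.8);s=manip.read_state();print(s['gripper_width'])
i=cams.camera_info("top"); e=np.array([.971,.2385,0]); f=np.array([-.2385,.971,0]); g=s["ee_pos"]+[0,0,.0055]; print(g)
def corners(t):
    c,s=np.cos(np.radians(t)),np.sin(np.radians(t))
    P=lambda x,y,z:g+e*((x+84.5)*c+(z-34)*s)/1e3+f*y/1e3+np.array([0,0,1])*(-(x+84.5)*s+(z-34)*c)/1e3
    return proj(i,[P(107,52,28),P(107,-52,28),P(-50,52,45),P(-50,-52,45)])
for t in(35,45,55,65): print(t,corners(t).round(0).tolist())
a=cv2.imread("pics/top0.png"); b=cv2.imread("pics/t10.png")
d=(np.abs(a.astype(int)-b).max(2)>25).astype(np.uint8); d=cv2.morphologyEx(d,cv2.MORPH_OPEN,np.ones((3,3)))
print("rows",{r:(np.nonzero(d[r,90:185])[0][[0,-1]]+90).tolist() for r in range(175,275,4) if d[r,90:185].any()})
h=cv2.cvtColor(b,cv2.COLOR_BGR2HSV); m=((h[:,:,0]<12)&(h[:,:,1]>90)&(h[:,:,2]>90))[180:270,100:175]; y,x=np.nonzero(m); print(len(x),x.min()+100,x.max()+100,y.min()+180,y.max()+180)
A=[cv2.imread("pics/s10.png")[130:235,130:270],b[170:275,70:210]]
cv2.imwrite("pics/c10.png",np.hstack([cv2.resize(q,(400,300),interpolation=cv2.INTER_CUBIC) for q in A]))
```

```text
shift [107.9  -1.6  91.4] turn -0.0 alt 3.141 j7 0.44 t 21.6333 F [ 0.2  1.  -1.4] T [ 0.  -0.3 -0. ]
0.011993121360195947
[0.4 0.4 0.2]
35 [[103.0, 203.0], [141.0, 193.0], [98.0, 247.0], [140.0, 236.0]]
45 [[109.0, 212.0], [146.0, 202.0], [99.0, 248.0], [141.0, 237.0]]
55 [[114.0, 222.0], [150.0, 212.0], [100.0, 249.0], [142.0, 238.0]]
65 [[118.0, 232.0], [154.0, 222.0], [102.0, 251.0], [143.0, 240.0]]
rows {203: [128, 131], 207: [113, 133], 211: [108, 127], 215: [109, 146], 219: [123, 149], 223: [119, 153], 227: [117, 153], 231: [117, 154], 235: [100, 154], 239: [90, 154], 243: [90, 154], 247: [90, 153], 251: [90, 151], 255: [90, 150], 259: [90, 149], 263: [90, 147], 267: [90, 152], 271: [90, 156]}
263 115 172 181 240
```

apply_moves(linear=[[0, 0, 0], [0, 0, 0], [0, 0, 0], [0, 0, 0], [0, 0, 0], [0, 0, 0], [0, 0, 0], [0, 0, 0]], turn=[0, 0, 0, 0, 0, 0, 0, 0], claw=3, force=100)

```text
time: 22.3
ee_pos: [0.4457, 0.355, 0.1713]
tcp_rot: [-0.12, 0.993, 0.0, 0.0]
force: [1.2, -0.2, 3.3]
gripper_width: 0.01
```

Run:
```python
from h import *
snap("side","pics/s11.png");snap("wrist","pics/w11.png");snap("top","pics/t11.png");go(.342,.328,.08,103.8)
A=[cv2.imread("pics/s11.png")[120:240,120:280],cv2.imread("pics/t11.png")[170:275,70:210],cv2.imread("pics/w11.png")]
Z=[cv2.resize(q,(400,300),interpolation=cv2.INTER_CUBIC) for q in A]
cv2.imwrite("pics/c11.png",np.vstack([np.hstack(Z[:2]),np.hstack([Z[2],Z[2]*0])]))
```

```text
shift [107.2  -1.5  91.3] turn 0.0 alt -3.141 j7 0.44 t 22.45 F [-0.3 -1.1  3. ] T [-0.   -0.23 -0.02]
```

View pics/c11.png

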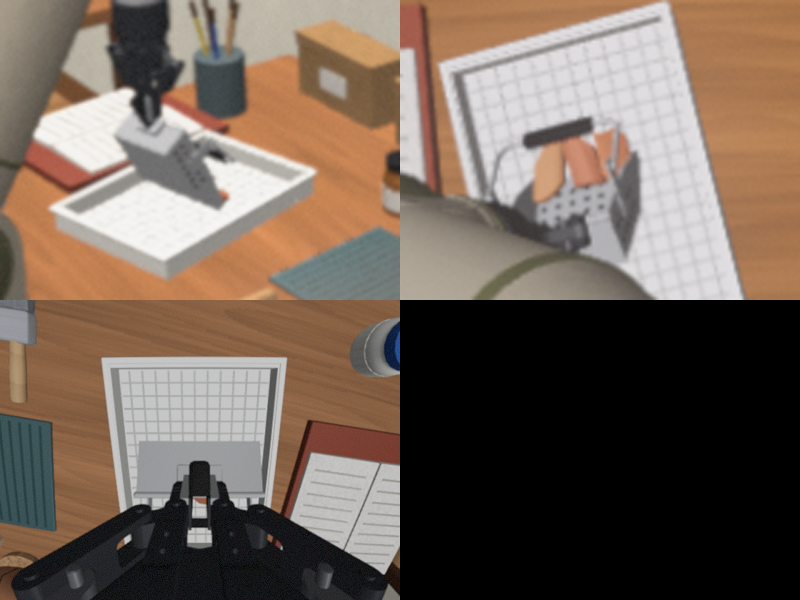

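The basket is tipped to about 60° with the lip on the tray floor. The sherds have slid over the lip, but their tails still lie on the ramp. With the grip tight, I draw it back and slightly up so they come off.

apply_moves(linear=[[2, 0, -2], [6, 0, -4], [12, 0, -6], [18, 0, -8], [24, 0, -10], [30, 0, -12], [36, 0, -14], [42, 0, -16]], turn=[0, 0, 0, 0, 0, 0, 0, 0])

```text
time: 23.12
ee_pos: [0.4042, 0.3448, 0.1876]
tcp_rot: [-0.12, 0.993, -0.0, 0.0]
force: [-0.4, -0.2, -3.9]
gripper_width: 0.0097
```

apply_moves(linear=[[4, 0, -2], [10, 0, -4], [16, 0, -8], [20, 0, -12], [20, 0, -16], [20, 0, -20], [20, 0, -20]], turn=[0, 0, 0, 0, 0, 0, 0])

```text
time: 23.7
ee_pos: [0.3861, 0.3406, 0.2082]
tcp_rot: [-0.12, 0.993, 0.0, 0.001]
force: [-0.5, -0.4, -4.4]
gripper_width: 0.0101
```

Run:
```python
from h import *
snap("side","pics/s12.png");snap("top","pics/t12.png");go(.342,.328,.08,103.8); print(manip.read_state()['ee_pos'],manip.read_state()['gripper_width'])
i=cams.camera_info("top"); b=cv2.imread("pics/t12.png")
h=cv2.cvtColor(b,cv2.COLOR_BGR2HSV); m=((h[:,:,0]<16)&(h[:,:,1]>90)&(h[:,:,2]>110)).astype(np.uint8); k=m*0; k[185:285,95:185]=m[185:285,95:185]
T=np.array([.494,.366]); e=np.array([.971,.2385]); f=np.array([-.2385,.971])
for c in cv2.findContours(k,0,2)[0]:
    if cv2.contourArea(c)>8:
        x,y,w,hh=cv2.boundingRect(c); p=onz(i,(x+w/2,y+hh/2),.012)[:2]-T; print((x,y,w,hh),cv2.contourArea(c),"tray mm",round(p@e*1e3),round(p@f*1e3))
```

```text
shift [ 45.7  -1.4 127.4] turn -0.0 alt 3.141 j7 0.42 t 23.8 F [ 0.3  0.5 -3.8] T [-0.03  0.07  0.01]
[0.38596949 0.3402074  0.20744924] 0.00976882890209399
(95, 248, 6, 23) 47.0 tray mm -33 122
(119, 216, 35, 22) 423.0 tray mm 26 -4
(169, 185, 16, 63) 457.5 tray mm 25 -119
```

Force is down to about 4 N, the empty basket's weight, and a sherd-coloured blob lies mid-tray. Raising to clear the rim and heading back to the mat.

apply_moves(linear=[[0, 0, -6], [0, 0, -16], [0, 0, -26], [0, 0, -30], [0, 0, -30]], turn=[0, 0, 0, 0, 0])

```text
time: 24.22
ee_pos: [0.386, 0.3407, 0.2388]
tcp_rot: [-0.12, 0.993, 0.001, 0.001]
force: [-0.3, 0.2, -4.4]
gripper_width: 0.0097
```

```bash
python3 -c "
from h import *
go(.582,.022,.238,90)"
```

```text
shift [-114.3 -356.3    0.6] turn 0.241 alt -2.901 j7 0.46 t 24.2167 F [-0.3  0.2 -4.4] T [0.   0.09 0.04]
```

apply_moves(linear=[[-2, -8, 0], [-8, -24, 0], [-16, -48, 0], [-25, -77, 0], [-34, -106, 0], [-44, -136, 0], [-53, -166, 0], [-63, -196, 0]], turn=[0.01, 0.03, 0.06, 0.09, 0.12, 0.16, 0.2, 0.24])

```text
time: 24.88
ee_pos: [0.4939, 0.1625, 0.2369]
tcp_rot: [0.001, 1.0, -0.0, -0.0]
force: [0.9, 0.5, -4.0]
gripper_width: 0.0098
```

```bash
python3 -c "
from h import *
go(.582,.022,.238,90)"
```

```text
shift [ -88.3 -140.3   -1.1] turn -0.002 alt 3.14 j7 0.67 t 24.8833 F [ 0.9  0.5 -4. ] T [ 0.1  -0.02 -0.04]
```

apply_moves(linear=[[-16, -26, 0], [-34, -54, 0], [-51, -81, 0], [-66, -105, 0], [-78, -124, 0], [-85, -135, 0], [-88, -140, 0], [-88, -140, 0]], turn=[0, 0, 0, 0, 0, 0, 0, 0])

```text
time: 25.55
ee_pos: [0.5817, 0.0239, 0.2367]
tcp_rot: [0.0, 1.0, -0.0, -0.0]
force: [-0.7, -0.2, -3.9]
gripper_width: 0.0095
```

Run:
```python
from h import *
np.set_printoptions(precision=1,suppress=True)
go(.582,.022,.18,90); snap("top","pics/t13.png"); snap("side","pics/s13.png")
i=cams.camera_info("top"); T=np.array([.494,.366]); e=np.array([.971,.2385]); f=np.array([-.2385,.971])
b=cv2.imread("pics/t13.png"); h=cv2.cvtColor(b,cv2.COLOR_BGR2HSV); m=((h[:,:,0]<18)&(h[:,:,1]>80)&(h[:,:,2]>110)).astype(np.uint8)
k=m*0; k[190:290,98:175]=m[190:290,98:175]
for c in cv2.findContours(k,0,2)[0]:
    if cv2.contourArea(c)>8:
        q=np.array([onz(i,p,.012)[:2]-T for p in c[:,0].astype(float)]); print(cv2.boundingRect(c),cv2.contourArea(c),"x",(q@e*1e3).min(),(q@e*1e3).max(),"y",(q@f*1e3).min(),(q@f*1e3).max())
# hue profile of blob
y,x=np.nonzero(k[:,110:165]); print(len(x))
```

```text
shift [-0.4 -1.9 56.7] turn -0.001 alt 3.141 j7 0.96 t 25.55 F [-0.7 -0.2 -3.9] T [ 0.   0.1 -0. ]
(98, 260, 8, 30) 94.5 x -115.27933969984521 -33.8276054323068 y 121.43922754911219 141.08386881445216
(119, 216, 35, 26) 477.0 x -4.159569081590176 53.48577539930985 y -46.46692516784075 49.300572710101434
(170, 190, 5, 19) 33.0 x 49.499519470975486 100.4912666990748 y -128.4680175173265 -116.40752575811946
530
```

The blob in the tray measures 58 x 96 mm, which fits three 60x30 sherds side by side. Lowering the lip onto the mat.

apply_moves(linear=[[0, -1, 12], [0, -2, 30], [0, -2, 46], [0, -2, 56], [0, -2, 60], [0, -2, 61], [0, -2, 62], [0, -2, 62]], turn=[0, 0, 0, 0, 0, 0, 0, 0])

```text
time: 26.32
ee_pos: [0.582, 0.0234, 0.1757]
tcp_rot: [-0.001, 1.0, 0.0, 0.0]
force: [0.3, 0.0, -4.0]
gripper_width: 0.0097
```

```bash
python3 -c "
from h import *
go(.582,.022,.1725,90)"
```

```text
shift [ 0.  -1.4  3.2] turn 0.002 alt -3.14 j7 0.89 t 26.3167 F [ 0.3  0.  -4. ] T [ 0.04  0.09 -0.01]
```

apply_moves(linear=[[0, 0, 1], [0, 0, 2], [0, 0, 3], [0, 0, 4], [0, 0, 5], [0, 0, 5]], turn=[0, 0, 0, 0, 0, 0])

```text
time: 26.82
ee_pos: [0.5814, 0.0231, 0.1716]
tcp_rot: [-0.001, 1.0, -0.001, 0.0]
force: [-6.1, -1.3, 12.9]
gripper_width: 0.0097
```

```bash
python3 -c "
from h import *
go(.582,.022,.1725,90)"
```

```text
shift [-0.6 -1.1 -0.9] turn 0.001 alt -3.14 j7 0.88 t 26.8167 F [-6.1 -1.3 12.9] T [-0.33  1.29 -0.04]
```

apply_moves(linear=[[0, 0, 0], [0, 0, 0], [0, 0, 0], [4, 0, 3], [9, 0, 7], [15, 0, 11], [21, 0, 16], [27, 0, 20]], turn=[0, 0, 0, 0, 0, 0, 0, 0], claw=11.4, force=20)

```text
time: 27.48
ee_pos: [0.5539, 0.0231, 0.1513]
tcp_rot: [-0.001, 1.0, -0.0, 0.0]
force: [-5.6, -0.3, 7.9]
gripper_width: 0.0118
```

```bash
python3 -c "
from h import *
go(.582,.022,.1725,90)"
```

```text
shift [-28.1  -1.2 -21.1] turn 0.001 alt -3.14 j7 0.83 t 27.4833 F [-5.6 -0.3  7.9] T [-0.09  0.99 -0.03]
```

apply_moves(linear=[[4, 0, 3], [9, 0, 6], [14, 0, 9], [19, 0, 12], [24, 0, 17], [29, 0, 23], [34, 0, 29], [34, 0, 29]], turn=[0, 0, 0, 0, 0, 0, 0, 0], claw=11.7)

```text
time: 28.15
ee_pos: [0.519, 0.0228, 0.1199]
tcp_rot: [-0.001, 1.0, -0.0, -0.001]
force: [-1.7, 0.0, 0.3]
gripper_width: 0.0119
```

Run:
```python
from h import *
np.set_printoptions(precision=1,suppress=True)
go(.582,.022,.1725,90); snap("side","pics/s14.png"); snap("wrist","pics/w14.png"); s=manip.read_state(); g=s["ee_pos"]+[0,0,.0055]; print(s["ee_pos"]*1e3)
i=cams.camera_info("side")
for t in(25,35,45,55,65):
    c,q=np.cos(np.radians(t)),np.sin(np.radians(t))
    P=lambda x,y,z:g+np.array([(x+84.5)*c+(z-34)*q,y,-(x+84.5)*q+(z-34)*c])/1e3
    print(t,proj(i,[P(107,-52,28),P(107,52,28),P(-47,-52,0),P(-50,-52,45)]).round(0).tolist())
a=cv2.imread("pics/side0.png"); b=cv2.imread("pics/s14.png")
d=(np.abs(a.astype(int)-b).max(2)>30).astype(np.uint8); d=cv2.morphologyEx(d,cv2.MORPH_OPEN,np.ones((2,2)))
print({r:(np.nonzero(d[r,200:330])[0][[0,-1]]+200).tolist() for r in range(170,260,4) if d[r,200:330].any()})
```

```text
shift [-62.9  -0.9 -52.7] turn 0.002 alt -3.14 j7 0.75 t 28.15 F [-1.7  0.   0.3] T [-0.   0.3 -0. ]
[520.4  23.  120.8]
25 [[309.0, 221.0], [289.0, 208.0], [273.0, 226.0], [277.0, 212.0]]
35 [[305.0, 230.0], [285.0, 217.0], [271.0, 227.0], [277.0, 214.0]]
45 [[300.0, 239.0], [280.0, 226.0], [269.0, 229.0], [276.0, 216.0]]
55 [[294.0, 247.0], [274.0, 233.0], [267.0, 230.0], [276.0, 218.0]]
65 [[287.0, 254.0], [267.0, 240.0], [264.0, 230.0], [275.0, 220.0]]
{170: [244, 270], 174: [244, 270], 178: [243, 268], 182: [242, 268], 186: [243, 268], 190: [245, 272], 194: [200, 274], 198: [200, 272], 202: [200, 277], 206: [201, 293], 210: [245, 298], 214: [246, 301], 218: [247, 287], 222: [254, 269], 226: [260, 267]}
```

```bash
cat > asc.py <<'E'
from h import *
def asc(f,r0,r1,c0,c1,st=1):
    h=cv2.cvtColor(cv2.imread(f),cv2.COLOR_BGR2HSV)
    for r in range(r0,r1,2):
        print(r,"".join("#" if v<70 and s<90 else "w" if s<45 else "m" if 75<hh<110 else "o" for hh,s,v in h[r,c0:c1:st].astype(int)))
E
python3 -c "
from asc import *
asc('pics/s14.png',190,262,236,316)"
```

```text
190 wwwwwwwwww###################wwwwooooooooooooooooooooooooooooooooooooooooooooooo
192 wwwwwwwwww#################w###wwww#oooooooooooooooooooooooooooooooooooooooooooo
194 wwwwwwwwwooo#######################ooooooooooooooooooooooooooooooooooooooooooooo
196 wwwwwwwwwooooo#########o##########oooowwoooooooooooowooooooooooooooooooooooooooo
198 wwwwwwooooooooo#######ooo########ooooowwwwwwwwwwwwwwwooooooooooooooooooooooooooo
200 wwwoooooooooooooww##############ooooowwwwwwwwwwwwwwwwooooooooooooooooooooooooooo
202 ooooooooooooooooww##########wooooooooowwwwwwwwwwwwwwoooooooooooooooooooooooooooo
204 oooooooooooooooww##www####wwoooooooooooooowwwwww##wooooooooooooooooooooooooooooo
206 oooooooooooo#owww##www####woooooooooooooooooooooooo#oooooooooooooooooooooooooooo
208 ooooooooooo########www####wwoooooooooooooooooooooooooooooooooooooooooooooooooooo
210 ooooooooooo########wwww###wwwwwwoooooooooooooooooooooooooooooooooooooooooooooooo
212 ooooooooooowwww####wwwwwwwwwwwwwwwwwwwwoooooooooooooooooooooowwwoooooooooooooooo
214 ooooooooowwwwwwwwwwwwwwwwwwwwwwwwwwwwwwwwwwooooowwwwooooooooowwwoooooooooooo
[... 1259 characters left out ...]
wwwwwwwwwwwwwwwwwwww
246 ooooooooooooooowwwwwwwwwwwwwwwwwwwwwwwwwwwwwwwwwwwwwwwwwwwwwwwwwwwwwwwwwwwwwwwww
248 oooooooooooooooooowwwwwwwwwwwwwwwwwwwwwwwwwwwwwwwwwwwwwwwwwwwwwwwwwwwwwwwwwwwwww
250 oooooooooooooooooooooowwwwwwwwwwwwwwwwwwwwwwwwwwwwwwwwwwwwwwwwwwowwwwwwwwwwwwwww
252 ooooooooooooooooooooooooowwwwwwwwwwwwwwwwwwwwwwwwwwwwwwwwwwwoooooowwwwwwwwwwwwww
254 oooooooooooooooooooooooooooowwwwwwwwwwwwwwwwwwwwwwwwwwwwoooooooooowwwwwwwwwwwwww
256 ooooooooooooooooooooooooooooooowwwwwwwwwwwwwwwwwwwwwoooooooooooooow#wwwwwwwwwwww
258 oooooooooooooooooooooooooooooooooowwwwwwwwwwwwwwwooooooooooooooooow###wwwwwwwwww
260 oooooooooooooooooooooooooooooooooooooowwwwwwwooooooooooooooooooooo#####wwwwwwwww
```

Run:
```python
from h import *
i=cams.camera_info("side"); print(proj(i,[[.5204,.023,.126],[.5204,.023,.1128],[.494,.023,.126]]).round(0))
v=cv2.imread("pics/s14.png").max(2); o=cv2.imread("pics/side0.png").max(2).astype(int)
for r in range(202,250,2): print(r,"".join("." if abs(int(x)-y)<9 else str(int(x)//26) for x,y in zip(v[r,240:312],o[r,240:312])))
```

```text
[[258. 208.]
 [258. 212.]
 [251. 211.]]
202 77777777777543111111111223456777655556666.66555556677777765445.55555..55
204 777777666665322332211224567777777655556665432223356777777776554445555..5
206 7777764223333223332122346777777777766555544433222334566778877765544444.4
208 777764211111112343222234677777777777777777776654332223346777777777766666
210 777764221111112343222234555556666777777777777776665433333456677777888..8
212 7777766543322223433334556665.44....66777777776667776654445...55556666666
214 7777766666655433345565556666666..44...5567765555666666666666666666666666
216 777776666666666566.65556666666665.........554556777777766667788888...8..
218 88777777666666.6666655666666665..............456777777777777..8.........
220 88.8777766.5666666666666666665...4..............4556777777777888........
222 88877655.5.4.5566666666666665.444.44...5............556677766666778...8.
224 7655.5.4.455.4..556666666665...4.444....................5667777766667788
226 .54.55554.44454....55666665.444444.........44............44.556777776666
228 555.55445.5544.45..44..555.....444.444.......44................556777777
230 ..4.555.4.45.5..44.544.....44.....44..444444........5..........4...56677
232 55554445..5.4.55....4444.44...4.4..........44...............44...44..4.5
234 445555444455554.454544..444444..44444......................44...........
236 55.5445555444.5.5.4..444.4..4.4.4.4..444..4.44.44....4.4.4....44.44.4.4.
238 5555.5555.555..4..544.4..4444444..4...44...4...444.4.44.4...44..444.55.6
240 55.455.55455555..4.4.55.44...544444.4...4....44...44.4.4.4.4.55566777766
242 776554455555.4..44...4.4554..44.4.444..44.....4..4.......4.4456677777776
244 777776554455.5.54...55.444455.44..44.4.44.44..4.4..444...44.4.5.677.8876
246 777777777654.45.55544.44.4..444.5444.4..4444.4.444.....4...4.4...6777.88
248 777777777777654455.5.544.......4.4.44.4..44444..444...4...44...4..56667.
```

Run:
```python
from h import *
np.set_printoptions(precision=3,suppress=True)
i=cams.camera_info("side")
for p in((264,228),(250,216),(271,212)): print(p,onz(i,p,.006),onz(i,p,.05),onz(i,p,.1))
snap("top","pics/t14.png")
# wrist: bar dark pixels between pads
g=cv2.imread("pics/w14.png").max(2); 
for r in range(150,330,6): print(r,"".join(str(int(x)//26) for x in g[r,170:390:4]))
```

```text
(264, 228) [0.582 0.071 0.006] [0.539 0.016 0.05 ] [ 0.49  -0.047  0.1  ]
(250, 216) [0.592 0.163 0.006] [0.549 0.103 0.05 ] [0.499 0.035 0.1  ]
(271, 212) [0.665 0.139 0.006] [0.618 0.08  0.05 ] [0.565 0.013 0.1  ]
150 7777777777777777777777776666666666666666666666666666666
156 7777777777777777777777777777777777777777777777777777777
162 7667777777777777777777777777677676766666554333344444555
168 6666666666667666655443344444455555555555555555555555555
174 4444444545555555555555555555555545553555535554455545554
180 5455444454455445553455435553455435554455535554455545554
186 3454445443544445543455435553455535554455535554455545554
192 4444435454455435553455534111112535554455535554455535554
198 4455434444454535544455531111111535554455535554455545554
204 4345534554344444554355531111111435554455535554455545554
210 4345444455355534455445431111111435554455535554455545554
216 4444443544355544555355541111111434554455535554455545554
222 4444543666666666666666661111211566666666666666665544554
228 4434543666666666666666661111111566666666666666665445554
234 4534544666666666666666661111111566666666
[... 215 characters left out ...]
6661114441111111144211566666666666645554
264 4444466666666666651124431111121144411166666666666645544
270 3444366666666666621134431111111144411156666666666655544
276 3444466666666666611145411211114144411126666666666664444
282 3444555555555554111111631666665272111111555555555554444
288 4445211113888871112211121777776211112211388887111114544
294 4211113211321111111111123881687311111111111121111220114
300 1111111112111111111111123888877211111111111111111111111
306 1111112222111111111111123882786211111111111111111111111
312 1111222211221111111111226888888211111111111111111111111
318 1122222333311111111111246886787221111111111122222111111
324 2222222323211111111111278888888831111111111112222232111
```

Run:
```python
from h import *
from scipy.optimize import least_squares
w=cams.camera_info("wrist"); s=manip.read_state(); g=s["ee_pos"]+[0,0,.0055]; print(s["ee_pos"])
def pts(v):
    t,dx,dz=v; c,q=np.cos(t),np.sin(t)
    P=lambda x,y,z:g+np.array([dx,0,dz])+np.array([(x+84.5)*c+(z-34)*q,y,-(x+84.5)*q+(z-34)*c])/1e3
    return proj(w,[P(-50.5,52,0),P(-50.5,-52,0),P(-50.5,52,45),P(-50.5,-52,45),P(-110.5,0,34)])
m=np.array([[362,221],[198,221],[374,284],[188,284],[281,193]])
f=lambda v:((pts(v)-m)[:,1].tolist()+[(abs(pts(v)[0,0]-pts(v)[1,0])-164),(abs(pts(v)[2,0]-pts(v)[3,0])-186)])
r=least_squares(f,[.7,0,0],x_scale=[.1,.01,.01]); print(np.degrees(r.x[0]),r.x[1:]*1e3,np.round(r.fun,1))
```

```text
[0.5207861  0.02294915 0.12106093]
31.722362112763633 [-21.3406696   -1.57154395] [-0.6 -0.8  0.2  0.   0.7 -4.3  3.1]
```

Wrist view fit gives a tilt of about 32° with the lip still on the mat. The bar has slipped about 21 mm through the light grip, so the pads are nearer the wall. That is still usable, so I carry on lowering.

apply_moves(linear=[[2, 0, 4], [4, 0, 8], [6, 0, 13], [8, 0, 17], [10, 0, 21], [12, 0, 26], [12, 0, 26]], turn=[0, 0, 0, 0, 0, 0, 0])

```text
time: 28.88
ee_pos: [0.5081, 0.0229, 0.0944]
tcp_rot: [-0.001, 1.0, -0.0, -0.0]
force: [-1.6, -0.5, -1.3]
gripper_width: 0.0116
```

```bash
cat > fit.py <<'E'
from h import *
from scipy.optimize import least_squares
def fit(f):
    w=cams.camera_info("wrist"); s=manip.read_state(); snap("wrist",f); g=s["ee_pos"]+[0,0,.0055]
    v=cv2.imread(f).max(2); 
    print(s["ee_pos"],s["force"].round(1),s["wrist_torque"].round(2),s["gripper_width"])
    for r in range(130,330,6): print(r,"".join(str(int(x)//26) for x in v[r,150:410:4]))
def solve(m):
    w=cams.camera_info("wrist"); s=manip.read_state(); g=s["ee_pos"]+[0,0,.0055]; m=np.array(m)
    def pts(v):
        t,dx,dz=v; c,q=np.cos(t),np.sin(t)
        P=lambda x,y,z:g+np.array([dx,0,dz])+np.array([(x+84.5)*c+(z-34)*q,y,-(x+84.5)*q+(z-34)*c])/1e3
        return proj(w,[P(-50.5,52,0),P(-50.5,-52,0),P(-50.5,52,45),P(-50.5,-52,45),P(-110.5,0,34)])
    f=lambda v:((pts(v)-m)[:,1].tolist()+[abs(pts(v)[0,0]-pts(v)[1,0])-abs(m[0,0]-m[1,0]),abs(pts(v)[2,0]-pts(v)[3,0])-abs(m[2,0]-m[3,0])])
    r=least_squares(f,[.4,0,0],x_scale=[.1,.01,.01]); print(np.degrees(r.x[0]),r.x[1:]*1e3,np.round(r.fun,1))
E
python3 -c "
from fit import *
fit('pics/w15.png')"
```

```text
[0.50812875 0.02288742 0.09435668] [-1.6 -0.5 -1.3] [0.02 0.18 0.04] 0.011598812428411551
130 66666666666666666666666666666666666666666667677777765677887777777
136 66666666666666666666666666666666667666766666666777765678887777777
142 66666666666666666666666666666666666666666666666666665678887666666
148 77767677677777777777777776776777776767676666676666774678886666666
154 77777776766666666666666666666666767666666666666766676666666666666
160 77777777777777766666676666766677666666667767776767666667666666666
166 77777777777777777777777666666666666666666666666666666666666666666
172 77777777777777777777777777777777777777777777777777777777777777777
178 77777777777777777777777777777777777777777777777777777766665443333
184 66666666666666666766767777777611111243333444444555555555555555555
190 66666666666544333344444445555211111155555555555555555555545555455
196 44455555545555555555555555555211111153555535555355554555545555455
202 55455554445544555355553455534111111153555535555455554555545555455
208 54444554455544555445553455534112111143555535555355554555545555455
214 45435554355544555445554455
[... 669 characters left out ...]

274 43444435445555555555551114442111111114441113555555555555445554555
280 44445535555555555555521111373142223427511111455555555555445554555
286 44354534443223555555111231133177777625111231135555542224445554555
292 44344441111111177631111111112277777621111111111477211111113544555
298 45443111111111211111111111112377777721111111111111111111111113555
304 44111111111122211111111111112477777721111111111111011111111111135
310 11111111112222111111111111122588888821111111111111111111111111111
316 11111111222223332111111111123688888821111111111112222211111111111
322 11111222222222331111111111124688168822111111111111222222111111111
328 11122223122223321111321111128888888886111111211111222223231111111
```

```bash
python3 -c "
from fit import *
solve([[366,229],[192,229],[374,285],[186,285],[281,184]])"
```

```text
25.372711119004606 [-23.47912826  -0.28204811] [ -2.8  -3.    2.1   1.9   0.7 -12.8   7.6]
```

apply_moves(linear=[[3, 0, 5], [6, 0, 10], [9, 0, 15], [12, 0, 20], [14, 0, 24], [16, 0, 28], [16, 0, 28]], turn=[0, 0, 0, 0, 0, 0, 0])

```text
time: 29.52
ee_pos: [0.4921, 0.0229, 0.0665]
tcp_rot: [-0.001, 1.0, -0.0, -0.001]
force: [-2.0, 0.3, 0.6]
gripper_width: 0.0119
```

```bash
python3 -c "
from fit import *
fit('pics/w16.png')"
```

```text
[0.49205407 0.02288002 0.06651063] [-2.   0.3  0.6] [0.   0.34 0.02] 0.011897383288810333
130 66666666666666666666666666666666666666666666777677677745678888777
136 66666666666666666666666666666666666666666666666666666645677888667
142 66666666666666666666666666666666666666666666666666666645677788666
148 66666666666666666666666666666666666666666666666666666645677888666
154 66666666666666666666666666666666666666666666677766677745777888777
160 66666666666666666666666666666666666666666667677666767646778888767
166 66666666666666666666666666666666666666666666666666666646778887666
172 66666666676666776767776776677666667776676766766666666646778887666
178 77666666666666666666666666666611111476666666666666666655778886666
184 77777776666666666666666666666511101166666666666666666666666666666
190 77777777777777777666666666666411121166777766767776767676666776666
196 77777777777777777777777777776311221166666666666666666666666666666
202 77777777777777777777777777777411111177777777777777777777777777777
208 77777777777777777777777777777311111177777777777777776766666544333
214 66666666666666666676667777
[... 669 characters left out ...]

274 53455444555555555555551114442111112114441113555555555555555455554
280 44355543555555555555521111373121112327511111455555555555555455554
286 44345453442223555555111231133277777626111231135555542123555455554
292 44344541111111155321111111112288888621111111111245111111113455554
298 45433111111111211111111111112388888821111111111111111111111115554
304 44111111111122211111111111112488888721111111111111111111111111134
310 11111111112222111111111111122587148821111111111111111111111111111
316 11111111222222332111111101123688888821111111111112222211111111101
322 11111222222222231111111111124787258832111111111112222222111111111
328 11122223222222321111221111128888888886111111211111222223241111111
```

```bash
python3 -c "
from fit import *
solve([[366,247],[192,247],[374,285],[186,285],[281,177]])"
```

```text
7.590466517767024 [-22.56441137 -10.38945124] [ -2.8  -3.    4.2   4.   -3.1 -18.6   8.5]
```

apply_moves(linear=[[2, 0, 4], [4, 0, 7], [5, 0, 10], [6, 0, 12], [6, 0, 12]], turn=[0, 0, 0, 0, 0])

```text
time: 29.98
ee_pos: [0.4868, 0.023, 0.0549]
tcp_rot: [-0.001, 1.0, 0.0, -0.0]
force: [-0.5, -0.5, -0.1]
gripper_width: 0.0116
```

```bash
python3 -c "
from h import *
go(.5,.022,.035,90)"
```

```text
shift [-13.2  -1.   19.9] turn 0.001 alt -3.14 j7 0.56 t 29.9833 F [-0.5 -0.5 -0.1] T [ 0.01 -0.12 -0.02]
```

Nearly level and supported by the mat. I open the jaws, check the state, then re-grip properly to centre it.

apply_moves(linear=[[0, 0, 0], [0, 0, 0], [0, 0, 0], [0, 0, 0], [8, 0, 0], [16, 0, 0], [22, 0, 0], [22, 0, 0]], turn=[0, 0, 0, 0, 0, 0, 0, 0], claw=45)

```text
time: 30.65
ee_pos: [0.4626, 0.0226, 0.0553]
tcp_rot: [-0.001, 1.0, -0.0, -0.001]
force: [0.2, 0.0, 0.1]
gripper_width: 0.0447
```

Run:
```python
from fit import *
fit('pics/w17.png'); w=cams.camera_info("wrist")
for o in(.54,.55,.56): 
    print(o,proj(w,[[o-.1105,.023,.05],[o-.0505,.075,.051],[o-.0505,-.029,.051],[o-.0505,.075,.006],[o-.0505,-.029,.006]]).round(0).tolist())
```

```text
[0.46259664 0.02262961 0.05531643] [0.2 0.  0.1] [0.02 0.05 0.03] 0.044725533176727644
130 66777777777777777777766777667777777777777767766777776664466777877
136 66666666666666666666666666666666666666666666666666666664566778876
142 66666666666666666666666666666666666766666666766677677674567778877
148 66666666666666666666666666666666666666666666666666666674567778877
154 66676666766666776777676777777777777777777777777777777774567778877
160 66666666666666666666666666666666667676666676667667766764567778877
166 66666666666666666666666666666666666666666666666666666664567788866
172 66666666666666666666666666666666666666666666666666666665667788866
178 66666666666666666666666666666666666666666666666666666655677788866
184 66666666666666666666666666666666666666666666666666666655677788766
190 66666666666666666666666666666666666666666666666666666655667778766
196 66666666666666666666666666666666666666666666666666666655567778766
202 66666666666666666666666666666666666666666666666666666645677778666
208 66666666666666666666666666666665556666666666666666666645677788666
214 66666666666666666666666666666
[... 924 characters left out ...]
4002211111210155535111
298 21111111111111111121144444444411111344444444102111111111111112111
304 01111111111111111121144444444421111444444444302111111111111111111
310 22111111111111111021244446666666666666666444402111111111111111111
316 11112222111111111121444447777777777777777444412111111111122221111
322 22222222111111111113777777777777777777777777772111111111122222222
328 22222222111112111115777377754777467773777547772111121111112222222
0.54 [[278.0, 200.0], [370.0, 304.0], [186.0, 304.0], [352.0, 265.0], [205.0, 265.0]]
0.55 [[278.0, 219.0], [369.0, 319.0], [187.0, 318.0], [350.0, 278.0], [206.0, 278.0]]
0.56 [[278.0, 237.0], [367.0, 333.0], [189.0, 333.0], [349.0, 290.0], [207.0, 290.0]]
```

Level on the mat, origin about (0.549, 0.023), 35 mm short of the centre. I re-grip and shift it to the middle.

apply_moves(linear=[[1, 0, 6], [1, 0, 13], [1, 0, 19], [1, 0, 20], [1, 0, 20]], turn=[0, 0, 0, 0, 0])

```text
time: 31.12
ee_pos: [0.4636, 0.023, 0.0347]
tcp_rot: [-0.001, 1.0, -0.0, -0.0]
force: [-0.5, 0.3, 0.2]
gripper_width: 0.0449
```

apply_moves(linear=[[0, 0, 0], [0, 0, 0], [0, 0, 0], [0, 0, 0], [0, 0, 0], [0, 0, 0]], turn=[0, 0, 0, 0, 0, 0], claw=3, force=120)

```text
time: 31.62
ee_pos: [0.4639, 0.0229, 0.0358]
tcp_rot: [-0.001, 1.0, 0.0, 0.0]
force: [-0.2, 0.3, 4.5]
gripper_width: 0.0094
```

apply_moves(linear=[[0, 0, -3], [0, 0, -7], [0, 0, -10], [-8, 0, -10], [-18, 0, -10], [-28, 0, -10], [-34, 0, -10], [-34, 0, -10]], turn=[0, 0, 0, 0, 0, 0, 0, 0])

```text
time: 32.28
ee_pos: [0.4999, 0.0229, 0.045]
tcp_rot: [0.0, 1.0, 0.0, 0.001]
force: [0.2, -0.3, -4.3]
gripper_width: 0.0094
```

apply_moves(linear=[[0, 0, 2], [0, 0, 4], [0, 0, 6], [0, 0, 8], [0, 0, 9], [0, 0, 9]], turn=[0, 0, 0, 0, 0, 0])

```text
time: 32.78
ee_pos: [0.4974, 0.023, 0.0361]
tcp_rot: [-0.001, 1.0, -0.0, -0.0]
force: [-1.5, -0.6, -1.6]
gripper_width: 0.0096
```

Touching the mat. Now I release, rise and back off.

apply_moves(linear=[[0, 0, 1], [0, 0, 1], [0, 0, 1]], turn=[0, 0, 0])

```text
time: 33.03
ee_pos: [0.4975, 0.023, 0.0358]
tcp_rot: [-0.001, 1.0, -0.0, 0.0]
force: [-2.5, -0.4, 6.0]
gripper_width: 0.0094
```

apply_moves(linear=[[0, 0, 1], [0, 0, 1], [0, 0, 1], [0, 0, 1], [0, 0, 1], [0, 0, -20], [0, 0, -55], [0, 0, -90]], turn=[0, 0, 0, 0, 0, 0, 0, 0], claw=50)

```text
time: 33.7
ee_pos: [0.4967, 0.0232, 0.1256]
tcp_rot: [-0.001, 1.0, 0.0, -0.002]
force: [1.4, -0.1, 0.3]
gripper_width: 0.0499
```

apply_moves(linear=[[0, 0, -20], [0, -30, -40], [0, -70, -60], [0, -110, -60], [0, -150, -60], [0, -190, -60], [0, -230, -60], [0, -260, -60]], turn=[0, 0, 0, 0, 0, 0, 0, 0])

```text
time: 34.37
ee_pos: [0.4971, -0.2411, 0.1851]
tcp_rot: [0.001, 1.0, -0.001, -0.0]
force: [0.5, -0.8, 0.0]
gripper_width: 0.0498
```

Run:
```python
from h import *
np.set_printoptions(precision=3,suppress=True)
snap("top","pics/t20.png"); i=cams.camera_info("top"); print(manip.read_state()["ee_pos"],manip.read_state()["force"])
a=cv2.imread("pics/top0.png"); b=cv2.imread("pics/t20.png")
v=b.max(2)
for o in(.574,.584,.594): print(o,proj(i,[[o-.1105,.023,.05],[o+.107,.075,.034],[o+.107,-.029,.034],[o-.0505,.075,.051],[o-.0505,-.029,.051]]).round(0).tolist())
for r in range(165,252,3): print(r,"".join(str(int(x)//26) for x in v[r,215:315:1]))
h=cv2.cvtColor(b,cv2.COLOR_BGR2HSV); m=((h[:,:,0]<18)&(h[:,:,1]>80)&(h[:,:,2]>110)).astype(np.uint8); k=m*0; k[200:260,105:168]=m[200:260,105:168]
for c in cv2.findContours(k,0,2)[0]: print(cv2.boundingRect(c),cv2.contourArea(c))
d=np.abs(a.astype(int)-b).max(2)>40
for n,(x0,y0,x1,y1) in dict(pot=(212,95,262,148),jar=(192,128,220,160),brush=(228,246,252,315),cal=(310,90,340,162),sp1=(250,128,290,162),sp2=(285,262,315,295)).items(): print(n,d[y0:y1,x0:x1].sum())
```

```text
[ 0.497 -0.247  0.184] [ 0.919 -5.957 -0.61 ]
0.574 [[263.0, 245.0], [242.0, 165.0], [280.0, 164.0], [243.0, 223.0], [282.0, 222.0]]
0.584 [[263.0, 241.0], [242.0, 161.0], [280.0, 160.0], [242.0, 219.0], [282.0, 218.0]]
0.594 [[263.0, 237.0], [242.0, 157.0], [280.0, 156.0], [242.0, 215.0], [282.0, 214.0]]
165 6666666666666666666666666666667777777777777777777777777777777777764444444444444444444444566666666666
168 6666666666554444444444444466666666666666666665566655566545666456664444434444344444344444566666666666
171 6544444444444444444444444466677663222222222222222222222222566666654444434444434444434444456666666666
174 6544444344444334444344456766565553222222222222222222223333566456666644434444434444444444456666666666
177 6544444434444334444344665466666677776777677777677777777777777776765664443444444444444444456666666666
180 6654444434444444444444665466565467654666545665456764567645676556765664443444443444443444446666666666
183 6664444434444434444434565466567777777777777777777777777777777776775664444444443444443444445666666666
186 665444443444443444443456546656777777777777777777777777
[... 1615 characters left out ...]
566666
234 6666666444443444444444443444443444443444444432222344444444444444444444444444444444444444455555666666
237 6666665444444444444444444444444444444444444432222234444555555666666666666666666666666666666666666666
240 6666666544444444444555555556666666666666666664222456666666666666666666666666666666666666666666666666
243 6666666666666666666666666666666666666666666666555666666666666666666666666666666666666666666666666666
246 6666666666666666666666666666666666666666666666666666666666666666666666666666666666666666666666666666
249 6666666666666666666666776656666666666666666666666666666666666666666666666666666666666666666666666666
(119, 216, 35, 26) 475.0
pot 0
jar 0
brush 0
cal 0
sp1 33
sp2 0
```

apply_moves(linear=[[0, 0, 0], [0, 0, 0], [0, 0, 0], [0, 0, 0], [0, 0, 0], [0, 0, 0]], turn=[0, 0, 0, 0, 0, 0])

```text
time: 34.92
ee_pos: [0.4983, -0.2361, 0.1854]
tcp_rot: [-0.002, 1.0, -0.0, 0.0]
force: [0.5, 0.1, 0.8]
gripper_width: 0.0499
```

Run:
```python
from h import *
h=cv2.imread("pics/t20.png")
for r in(222,228,234): print([tuple(int(q) for q in h[r,c,::-1]) for c in range(118,156,4)])
print(manip.read_state()["force"].round(1)); print(manip.sign_off())
```

```text
[(210, 207, 209), (203, 165, 141), (193, 146, 114), (185, 122, 98), (185, 123, 99), (165, 116, 100), (199, 136, 104), (198, 135, 104), (183, 127, 101), (221, 218, 221)]
[(204, 175, 159), (204, 156, 122), (199, 151, 119), (187, 137, 122), (185, 121, 97), (180, 119, 97), (185, 124, 98), (198, 137, 104), (194, 133, 103), (200, 191, 193)]
[(215, 199, 196), (203, 155, 120), (202, 155, 120), (210, 205, 208), (184, 121, 97), (187, 128, 106), (171, 125, 110), (200, 153, 133), (193, 137, 113), (219, 216, 219)]
[0.5 0.1 0.8]
the job is handed in; nothing more can be done
None
```

The job is handed in at about 35 s of the 72 s allowed; sign-off gives no verdict. I lifted the basket by its bail and stood it on the mat with all three sherds in it. Then I took it by the end grip, tipped it to about 60° in the tray, and stood it empty back on the mat.

**How the tipping went:** the tool can only point down, so I let the basket pivot in a lightly closed grip with its lip resting on the tray floor. I tightened the grip at the full tilt and held it there. Drawing the basket back then let the sherds off the ramp onto the tray floor.

**Last checks:**
- **Basket:** it stands level and let go. Its origin is at about x = 0.583, y = 0.023 m, against a mat centre of (0.584, 0.022) m.
- **Sherds:** all three colours lie side by side near the middle of the tray, as one blob of 58 x 96 mm. The blob did not move between the last two top pictures, and the basket looks empty.
- **Other things on the table:** the top-view comparison shows no change for the pot, jar, caliper, brush or small spare sherd. The large spare sherd's window differs by 33 pixels, which I put down to the basket now overlapping that window.

**What disagreed:**
- A 20 N grip did not let the basket pivot, so I eased the jaws open by width instead.
- The bar slipped about 22 mm in the grip while I lowered the basket on the mat, leaving it about 35 mm short of centre. I re-gripped it and moved it to the middle.
- I estimated the 60° tilt from the grip height with the lip on the floor, and the camera pictures agreed; I did not measure it directly.

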